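# Gather the flask stoppers in the pick-out corner and hold

## Task

One flask stopper has been left on the bench: put it into the rinse tote with the other three. Then lift the tote by its carry bar, clear of the bench, and tip it some 25 to 30 degrees so that its corner with the cut-down walls is lowest and all four stoppers slide together into that corner. Finish while still holding it up, tilted and still, with all the stoppers gathered there, and leave the flask, wash bottle and tube rack where they are.

Things in the scene. Friction and masses are not known exactly. Their poses are not given: they have to be found in the camera images.
- tote: Grey open-topped plastic rinse tote on the bench, any yaw: 220 mm (x) by 160 mm (y) outside, floor and walls 4 mm thick, walls 60 mm high, about 350 g. Origin under its centre, z up. At the +x +y corner both walls are cut down to 34 mm over 70 mm. Stoppers slip on it (friction 0.12 to 0.18) and pass freely under its carry bar.
- bar (a point): Centre of the tote's rigid flat carry bar, 125 mm above the tote's underside: grip here across its thickness. The bar runs over the middle of the tote along the tote's y: 16 mm thick (along x), 20 mm tall, 160 mm long, on a post (16 x 8 mm) at the middle of each long wall. Axes as the tote's. The tote balances below it.
- corner (a point): The pick-out corner: point on the tote's inner floor (4 mm above its underside) where the two cut-down walls meet, 106 mm along x and 76 mm along y from the tote's centre. Axes as the tote's.
- stopper1: White slippery plastic flask stopper, a slightly tapered round plug: 30 mm tall, 25 mm diameter at the foot, 30 mm at the top, about 30 g. Origin: centre of the foot (narrow) face, z along its axis towards the wide face. Stands on the tote's inner floor, on its foot, somewhere outside the pick-out quarter.
- stopper2: White slippery plastic flask stopper, a slightly tapered round plug: 30 mm tall, 25 mm diameter at the foot, 30 mm at the top, about 30 g. Origin: centre of the foot (narrow) face, z along its axis towards the wide face. Stands on the tote's inner floor, on its foot, somewhere outside the pick-out quarter.
- stopper3: White slippery plastic flask stopper, a slightly tapered round plug: 30 mm tall, 25 mm diameter at the foot, 30 mm at the top, about 30 g. Origin: centre of the foot (narrow) face, z along its axis towards the wide face. Stands on the tote's inner floor, on its foot, somewhere outside the pick-out quarter.
- stray: White slippery plastic flask stopper, a slightly tapered round plug: 30 mm tall, 25 mm diameter at the foot, 30 mm at the top, about 30 g. Origin: centre of the foot (narrow) face, z along its axis towards the wide face. Same as the others, but stands on its foot on the bench left or right of the tote.
- stopper1_mid (a point): Centre of stopper1, 15 mm from its foot on its axis; axes as the stopper's.
- stopper2_mid (a point): Centre of stopper2, 15 mm from its foot on its axis; axes as the stopper's.
- stopper3_mid (a point): Centre of stopper3, 15 mm from its foot on its axis; axes as the stopper's.
- stray_mid (a point): Centre of stray, 15 mm from its foot on its axis; axes as the stopper's.
- flask: Bystander: glass conical flask with a cork, 84 mm diameter at the foot, 142 mm tall, on the opposite side of the tote from the stray. Origin: centre of its underside.
- washbottle: Bystander: wash bottle with a bent spout, 70 mm diameter, 193 mm tall, spout reaches 63 mm to its -x. Origin: centre of its underside.
- rack: Bystander: aluminium rack with capped glass tubes, 70 by 130 mm, 119 mm tall. Origin: centre of its underside.

How it is judged:
By the outcome, as a careful person would: the job done as asked, in the order asked, and still so for the second after the job is handed in, while the arm keeps its last pose, push and grip.
It also fails if it takes over 59 s, if anything falls off the work surface, if the arm or the gripper's body presses on something with over 40 N, if the wrist force passes 120 N, or if a joint passes its speed limit or range.

## Robot

A 6-joint arm with a two-finger parallel gripper is mounted at the origin on the work surface. World frame = base frame: x ahead of the robot, y to its left, z up, the work surface at z = 0. Lengths are in m, angles in rad, forces in N, time in s.
With the tool pointing down it reaches from about 0.275 to 0.725 m from the base axis. Payload 5.6 kg.
Tool frame: the origin (TCP) lies midway between the tips of the shut fingers; the grasp point (between the pads) lies 19 mm behind it; z points along the fingers, x is the direction in which the jaws open and shut, and the axes are right-handed (so a half turn about z gives the same grasp; the last joint's range is limited). The gripper opens to 85 mm and grips with 20 to 120 N. Pads are 22 mm wide; open, the fingers measure 114 mm over their backs; the gripper's body (76 mm by 85 mm) begins 54 mm behind the grasp point. The pads swing forward as they close: fully open they stand 13 mm farther back than shut.
Start: joints at [-0.94, 0.255, 0.108, 0, -1.424, -0.285], TCP at [0.186, -0.517, 0.231] pointing down, gripper open.
Joint ranges: [-2.95, 2.95], [-1.21, 1.97], [-1.09, 1.5], [-2.87, 1.71], [-2.94, -0.07], [-3.05, 3.05]. Speed limits (rad/s): [2.57, 2.57, 3.14, 3.14, 3.14, 3.14].

## Interface

Orientations are given as a unit quaternion [w, x, y, z].
In Python, from rig import arm gives the robot as it stands.
- The arm moves only by the shell command python3 -m pendant 'ROWS'. ROWS is a JSON object of lists of equal length, an entry for each row: "delta_pos": the shift along the tool's x, y, z in cm, a list of three; "rot": the turn, a rotation vector about the tool's x, y, z in degrees, a list of three; "gripper": the finger opening in cm, from 0 to 8.54. A call has 1 to 5 rows; each row shifts and turns the commanded pose from where the row before left it, along the tool's axes as they then stand; what a row does not reach is not made up. A row lasts 1/8 s, in which the tool goes at most 62.5 mm and 10.7 degrees, less where a joint would pass 70% of its speed; a pose out of reach is approached as far as the arm can. A call with a gripper value outside its range is refused whole. The fingers move at their own pace and stop on an object; the grip force is fixed at half the most. Time passes only in rows, so rows that do not move let the fingers close. It gives the time, the measured TCP pose, the force and the opening at its end, in the units of the state.
- arm.get_state(): the state, without advancing time (a new reading comes with each control period).
- arm.capture(name): name is "scene" or "top" or "wrist"; returns the picture (420x560x3 uint8, red, green, blue); there is no depth.
- arm.camera_info(name): a dict with "camera_matrix" (3x3 intrinsics, pixels), "distortion" ([k1, k2, p1, p2, k3] as OpenCV has them; the pictures are not rectified), "extrinsics" (4x4, takes a point from world to camera coordinates); the wrist camera has in their place "hand_eye" (4x4, takes a point from camera to tool coordinates, whose origin is the TCP and whose axes are the tool frame's). Camera axes: x right, y up, looking along -z (the intrinsics and any distortion apply to the point x, -y, -z); pixel columns grow to the right and rows downward; lengths in m; the calibration is good to about 2 mm. A picture is of the moment at which its call begins: read the wrist's pose just before it. camera_info takes no time and is no camera call.
- arm.sign_off(): hands the job in, once; it reports no verdict.
The state is a dict: "time": time; "joints": joint angles; "joint_vel": joint speeds; "tau": joint torques, N m; "ee_pos": TCP position; "tcp_rot": TCP orientation; "contact_force": force on the tool from outside, world axes, zero at the start; "torque": the same for the moment, N m; "finger_gap": finger opening in m.
Only numpy, scipy, OpenCV 4.12 (cv2) and the standard library are available. Lean on these libraries where they do the work, as an engineer would, in place of code of your own. Each camera call takes 0.05 s, during which the arm holds its last target.

## Working session

There is one attempt and no reset: what is moved stays moved. The work goes in short steps, Python scripts to look and compute and a shell command to move; the robot and the scene stay as the last step left them, time stands still between calls to the robot, and variables do not carry over. Pictures are saved under pics/ and viewed, and the job is handed in when it is done.

```bash
ls; mkdir -p pics; python3 - <<'E'
from rig import arm
import cv2
print(arm.get_state())
for n in ("scene","top","wrist"):
    im=arm.capture(n); cv2.imwrite(f"pics/{n}0.png",im[:,:,::-1])
    print(n,arm.camera_info(n))
E
```

```text
pics
{'time': 0.0, 'joints': array([-9.40412283e-01,  2.55803435e-01,  1.06973289e-01, -4.60800363e-04,
       -1.42391014e+00, -2.84617833e-01]), 'joint_vel': array([ 4.87241817e-04, -2.46423587e-05,  6.77062904e-04,  7.02949779e-04,
       -6.06201063e-04,  1.08885858e-03]), 'tau': array([-4.98312220e-04, -3.86626482e+01,  2.37935722e+01,  5.36548510e+00,
       -6.42914325e-03,  4.91485321e-05]), 'ee_pos': array([ 0.18628964, -0.51695193,  0.2303558 ]), 'tcp_rot': array([-8.46804022e-04,  5.74954594e-01,  8.18184709e-01,  5.28774256e-04]), 'contact_force': array([0.08679466, 0.22064707, 0.74468121]), 'torque': array([-0.04473631, -0.0044818 ,  0.02185061]), 'finger_gap': 0.08586370277932055}
scene {'camera_matrix': array([[503.8524874 ,   0.        , 275.65778883],
       [  0.        , 503.8524874 , 202.78728697],
       [  0.        ,   0.        ,   1.        ]]), 'distortion': array([-0.07839112,  0.        ,  0.        ,  0.        ,  0.        ]), 'extrinsics': array([[ 0.7397715 ,  0.6726151 ,  0.01808459, -0.40416639],
       [-0.40498561,  0.42363546,  0.810259  ,  0.1337
[... 576 characters left out ...]
2, -0.98713342],
       [ 0.        ,  0.        ,  0.        ,  1.        ]])}
wrist {'camera_matrix': array([[367.29526986,   0.        , 275.7681971 ],
       [  0.        , 367.29526986, 206.1693323 ],
       [  0.        ,   0.        ,   1.        ]]), 'distortion': array([-0.00814311,  0.        ,  0.        ,  0.        ,  0.        ]), 'hand_eye': array([[ 9.99999882e-01,  3.98594275e-04,  2.77404697e-04,
        -1.51042334e-03],
       [ 4.58521471e-04, -9.63144379e-01, -2.68984564e-01,
        -6.73969012e-02],
       [ 1.59965067e-04,  2.68984659e-01, -9.63144448e-01,
        -1.43147800e-01],
       [ 0.00000000e+00,  0.00000000e+00,  0.00000000e+00,
         1.00000000e+00]])}
```

View pics/scene0.png

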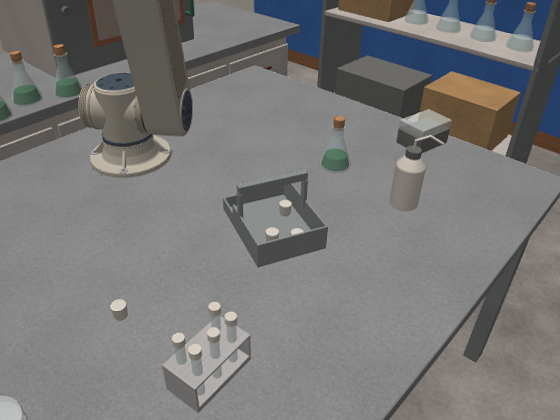

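View pics/top0.png

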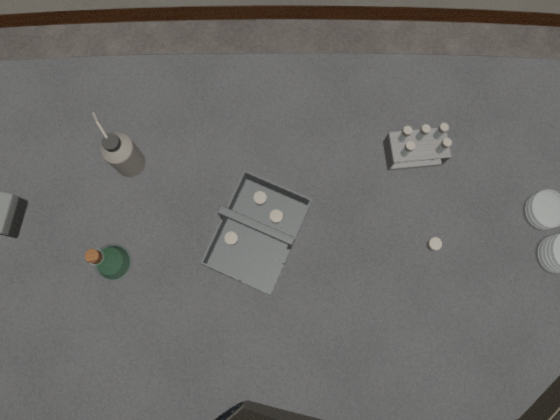

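View pics/wrist0.png

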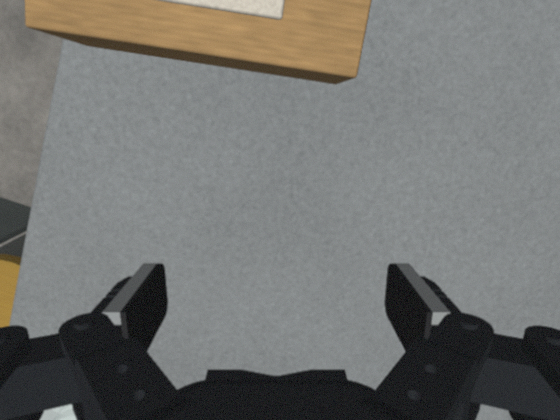

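The scene view shows the tote with 3 stoppers. In the top view the tote is around (257,233), the stray at (435,244), the rack at (418,148), the flask at (108,260) and the wash bottle at (118,150). I'll enlarge the tote to find the cut-down corner.

```bash
python3 - <<'E'
import cv2
im=cv2.imread("pics/top0.png"); c=im[165:305,190:325]
c=cv2.convertScaleAbs(cv2.resize(c,None,fx=4.2,fy=4.2,interpolation=cv2.INTER_CUBIC),alpha=1.6)
cv2.imwrite("pics/top0c.png",c)
im=cv2.imread("pics/scene0.png"); c=im[160:270,210:340]
c=cv2.convertScaleAbs(cv2.resize(c,None,fx=5,fy=5,interpolation=cv2.INTER_CUBIC),alpha=1.4)
cv2.imwrite("pics/scene0c.png",c)
E
```

```text
(no output)
```

View pics/top0c.png

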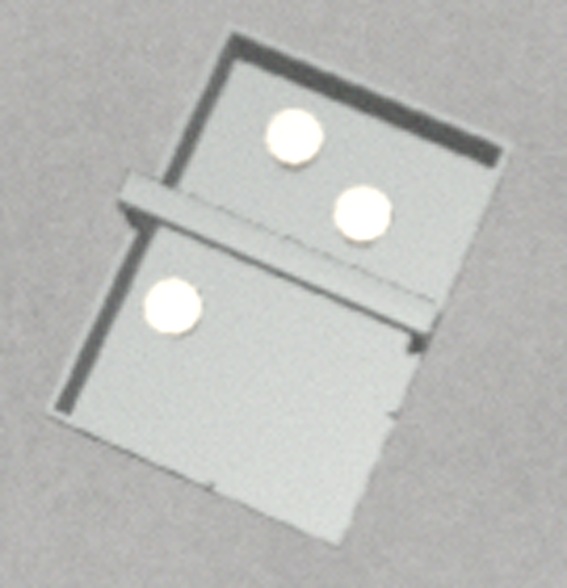

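View pics/scene0c.png

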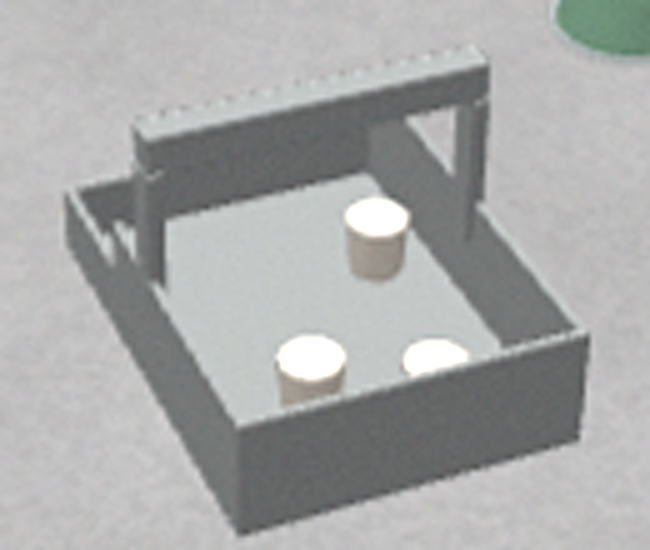

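The cut-down corner is at the lower right of the top crop (340,545), with wall steps at (210,487) and (392,413), so it's the corner nearest the robot and to its right. Next I'll fit the tote pose and measure the stray.

```bash
cat > h.py <<'E'
import numpy as np, cv2
from rig import arm
from scipy.optimize import least_squares
from scipy.spatial.transform import Rotation as R
F=np.diag([1,-1,-1.])
def pose(st): # tool->world
    T=np.eye(4); q=st['tcp_rot']; T[:3,:3]=R.from_quat(np.r_[q[1:],q[0]]).as_matrix(); T[:3,3]=st['ee_pos']; return T
def w2c(n,st=None):
    i=arm.camera_info(n)
    E=i['extrinsics'] if n!='wrist' else np.linalg.inv(pose(st)@i['hand_eye'])
    return np.array(E),np.array(i['camera_matrix']),np.array(i['distortion'])
def proj(n,P,st=None):
    E,K,D=w2c(n,st); P=np.atleast_2d(P)
    Q=(P@E[:3,:3].T+E[:3,3])@F
    return cv2.projectPoints(Q,np.zeros(3),np.zeros(3),K,D)[0][:,0]
def ray(n,uv,z,st=None):
    E,K,D=w2c(n,st); p=cv2.undistortPoints(np.array([[uv]],float),K,D)[0,0]
    d=E[:3,:3].T@(F@np.r_[p,1]); o=-E[:3,:3].T@E[:3,3]
    return o+d*(z-o[2])/d[2]
def fitz(n,mod,pix,x0,st=None):
    f=lambda p:(proj(n,np.c_[mod[:,:2]@np.array([[np.cos(p[2]),-np.sin(p[2])],[np.sin(p[2]),np.cos(p[2])]]).T+p[:2],mod[:,2]],st)-pix).ravel()
    r=least_squares(f,x0); return r.x,r.fun.reshape(-1,2)
E
python3 - <<'E'
from h import *
mod=np.array([[-.11,-.08,.06],[-.11,.08,.06],[.11,-.08,.06],[.11,.08,.034],[-.008,-.08,.135],[.008,-.08,.135],[-.008,.08,.135],[.008,.08,.135]])
c=np.array([[233,33],[510,146],[50,408],[338,545],[130,172],[120,203],[440,303],[428,333.]])
x,r=fitz('top',mod,c/4.2+[190,165],[.5,0,2.7]); print(x,np.degrees(x[2])); print(r.round(1))
for p in [(295,136),(362,213),(173,306)]: print(ray('top',np.array(p)/4.2+[190,165],.034))
for n,box in (('top',(420,230,450,260)),('scene',(105,295,135,325))):
    im=cv2.imread(f'pics/{n}0.png')[box[1]:box[3],box[0]:box[2]]
    m=((im.min(2)>130)).astype(np.uint8); k=cv2.moments(m,True); uv=(box[0]+k['m10']/k['m00'],box[1]+k['m01']/k['m00'])
    print(n,uv,k['m00'],ray(n,uv,.03 if n=='top' else .018))
for uv,n,z in [((109,262),'top',.05),((434,146),'top',.119),((336,166),'scene',0),((124,164),'top',.1)]: print(uv,ray(n,uv,z))
E
```

```text
[0.49984199 0.03325406 2.72131421] 155.91981909949698
[[-1.1 -2.7]
 [ 1.4 -0.4]
 [-1.3  1.5]
 [ 0.6  0.8]
 [-0.  -0.6]
 [-1.1 -0.7]
 [ 0.9  0.7]
 [ 0.5  1.1]]
[0.57839892 0.02778275 0.034     ]
[ 0.5375091  -0.00675652  0.034     ]
[0.48956834 0.09022872 0.034     ]
top (435.3703703703704, 243.11851851851853) 135.0 [ 0.47539379 -0.3535939   0.03      ]
scene (119.41666666666667, 308.620218579235) 732.0 [ 0.47808922 -0.35240315  0.018     ]
(109, 262) [0.43601513 0.34850026 0.05      ]
(434, 146) [ 0.66738246 -0.33601092  0.119     ]
(336, 166) [0.44970613 0.35020677 0.        ]
(124, 164) [0.63677645 0.31262644 0.1       ]
```

```bash
cat >> h.py <<'E'
def rel(target,yaw=None):
    st=arm.get_state(); T=pose(st); d=T[:3,:3].T@(np.array(target)-T[:3,3])*100
    print('t',round(st['time'],2),'pos',st['ee_pos'].round(4),'x-angle',np.degrees(np.arctan2(T[1,0],T[0,0])).round(2),'tilt',np.degrees(np.arccos(-T[2,2])).round(2),'j',st['joints'].round(2),'gap',round(st['finger_gap'],4),'F',st['contact_force'].round(1))
    print('delta cm',d.round(2))
E
python3 -m pendant '{"delta_pos":[[0,0,0],[0,0,0],[0,0,0],[0,0,0],[0,0,0]],"rot":[[0,0,8.8],[0,0,8.8],[0,0,8.8],[0,0,8.8],[0,0,8.7]],"gripper":[8.5,8.5,8.5,8.5,8.5]}'
python3 -c "
from h import *
rel([.476,-.353,.12])"
```

```text
time: 0.78
ee_pos: [0.1864, -0.5172, 0.2309]
tcp_rot: [-0.0, 0.84, 0.542, 0.0]
contact_force: [0.6, -0.1, -0.9]
finger_gap: 0.085
t 0.78 pos [ 0.1864 -0.5172  0.2309] x-angle 65.62 tilt 0.05 j [-0.94  0.26  0.11 -0.   -1.42 -1.06] gap 0.085 F [ 0.6 -0.1 -0.9]
delta cm [26.9  19.61 11.09]
```

```bash

python3 -m pendant '{"delta_pos":[[4.5,3.3,1],[4.5,3.3,1],[4.5,3.3,1],[4.5,3.3,1],[4.5,3.2,1]],"rot":[[0,0,0],[0,0,0],[0,0,0],[0,0,0],[0,0,0]],"gripper":[8.5,8.5,8.5,8.5,8.5]}'
python3 -m pendant '{"delta_pos":[[2.5,1.8,3],[1.9,1.4,3],[0,0,0],[0,0,0]],"rot":[[0,0,0.1],[0,0,0],[0,0,0],[0,0,0]],"gripper":[6,6,6,6]}'
python3 - <<'E'
from h import *
rel([.476,-.353,.12])
st=arm.get_state(); im=arm.capture('wrist'); cv2.imwrite('pics/w1.png',im[:,:,::-1])
print(proj('wrist',[[.476,-.353,.03],[.476,-.353,0]],st))
E
```

```text
time: 1.4
ee_pos: [0.4293, -0.3777, 0.1807]
tcp_rot: [-0.0, 0.839, 0.544, -0.0]
contact_force: [-0.4, -1.9, 0.7]
finger_gap: 0.0851
time: 1.9
ee_pos: [0.4751, -0.3524, 0.1219]
tcp_rot: [0.0, 0.84, 0.543, -0.0]
contact_force: [-0.2, -0.6, 0.1]
finger_gap: 0.06
t 1.9 pos [ 0.4751 -0.3524  0.1219] x-angle 65.82 tilt 0.04 j [-0.37  0.39  0.02  0.   -1.2  -1.62] gap 0.06 F [-0.2 -0.6  0.1]
delta cm [-0.02  0.11  0.19]
[[276.59555237 208.92001745]
 [276.47371987 197.79222753]]
```

View pics/w1.png

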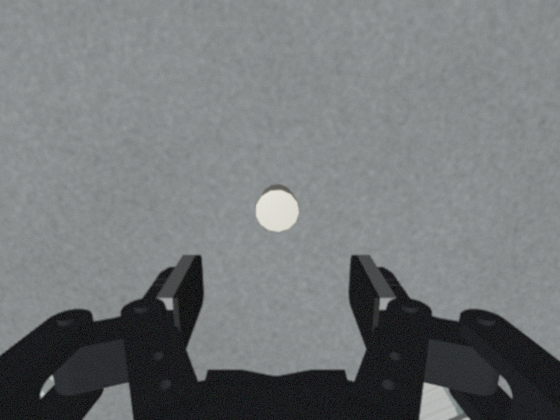

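The stopper top is at (277,211), where (277,209) was predicted. The estimate is good to about 1 mm, so I'll descend.

```bash

python3 -m pendant '{"delta_pos":[[0,0,4],[0,0,4],[0,0,3],[0,0,0],[0,0,0]],"rot":[[0,0,0],[0,0,0],[0,0,0],[0,0,0],[0,0,0]],"gripper":[6,6,6,6,6]}'
python3 -c "
from h import *
rel([.476,-.353,.0035])"
```

```text
time: 2.58
ee_pos: [0.4762, -0.353, 0.0135]
tcp_rot: [0.002, 0.84, 0.543, 0.001]
contact_force: [-0.2, 0.1, 1.1]
finger_gap: 0.0599
t 2.58 pos [ 0.4762 -0.353   0.0135] x-angle 65.8 tilt 0.2 j [-0.37  0.49 -0.13  0.   -0.95 -1.62] gap 0.0599 F [-0.2  0.1  1.1]
delta cm [-0.   -0.02  1.  ]
```

```bash

python3 -m pendant '{"delta_pos":[[0,0,0.5],[0,0,0.4],[0,0,0],[0,0,0],[0,0,0]],"rot":[[0,0,0],[0,0,0],[0,0,0],[0,0,0],[0,0,0]],"gripper":[6,6,1.5,1.5,1.5]}'
python3 -m pendant '{"delta_pos":[[0,0,0],[0,0,0],[0,0,-1],[0,0,-3],[0,0,-4]],"rot":[[0,0,0],[0,0,0],[0,0,0],[0,0,0],[0,0,0]],"gripper":[1.5,1.5,1.5,1.5,1.5]}'
python3 -c "
from h import *
c,s=np.cos(2.7213),np.sin(2.7213)
p=np.array([.4998,.0333])+np.array([[c,-s],[s,c]])@[.065,.015]
print(p); rel([*p,.0835])"
```

```text
time: 3.2
ee_pos: [0.4755, -0.3521, 0.0027]
tcp_rot: [0.0, 0.84, 0.543, 0.0]
contact_force: [0.1, 0.5, 1.6]
finger_gap: 0.0269
time: 3.82
ee_pos: [0.4742, -0.3514, 0.0825]
tcp_rot: [-0.001, 0.84, 0.543, -0.001]
contact_force: [-0.2, -0.8, -0.7]
finger_gap: 0.027
[0.43433656 0.04612725]
t 3.83 pos [ 0.4742 -0.3514  0.0825] x-angle 65.8 tilt 0.17 j [-0.37  0.42 -0.04 -0.   -1.11 -1.62] gap 0.027 F [-0.2 -0.8 -0.7]
delta cm [ 34.62 -19.93  -0.04]
```

```bash

python3 -m pendant '{"delta_pos":[[0,0,-4],[0,0,-4],[2.6,-1,-3],[5,-2.9,0],[5,-2.9,0]],"rot":[[0,0,0],[0,0,0],[0,0,0],[0,0,0],[0,0,0]],"gripper":[1.5,1.5,1.5,1.5,1.5]}'
python3 -m pendant '{"delta_pos":[[5,-2.9,0],[5,-2.9,0],[5,-2.9,0],[4,-2.4,0],[3,-2,0]],"rot":[[0,0,0],[0,0,0],[0,0,0],[0,0,0],[0,0,0]],"gripper":[1.5,1.5,1.5,1.5,1.5]}'
python3 -m pendant '{"delta_pos":[[0,0,0],[0,0,0],[0,0,0]],"rot":[[0,0,0],[0,0,0],[0,0,0]],"gripper":[1.5,1.5,1.5]}'
python3 - <<'E'
from h import *
rel([.4343,.0461,.02])
st=arm.get_state(); im=arm.capture('wrist'); cv2.imwrite('pics/w2.png',im[:,:,::-1])
im=arm.capture('scene'); cv2.imwrite('pics/s2.png',im[:,:,::-1])
E
```

```text
time: 4.45
ee_pos: [0.4643, -0.2077, 0.1927]
tcp_rot: [0.0, 0.84, 0.543, 0.0]
contact_force: [0.9, 0.4, -0.3]
finger_gap: 0.0268
time: 5.08
ee_pos: [0.4347, 0.047, 0.1927]
tcp_rot: [-0.0, 0.839, 0.544, 0.0]
contact_force: [0.4, -0.4, 0.1]
finger_gap: 0.0269
time: 5.45
ee_pos: [0.4354, 0.0445, 0.1923]
tcp_rot: [0.0, 0.84, 0.543, -0.0]
contact_force: [0.0, 0.5, -0.9]
finger_gap: 0.0272
t 5.45 pos [0.4354 0.0445 0.1923] x-angle 65.74 tilt 0.01 j [ 0.46  0.05 -0.24  0.   -1.28 -2.46] gap 0.0272 F [ 0.   0.5 -0.9]
delta cm [ 0.1  -0.16 17.23]
```

View pics/w2.png

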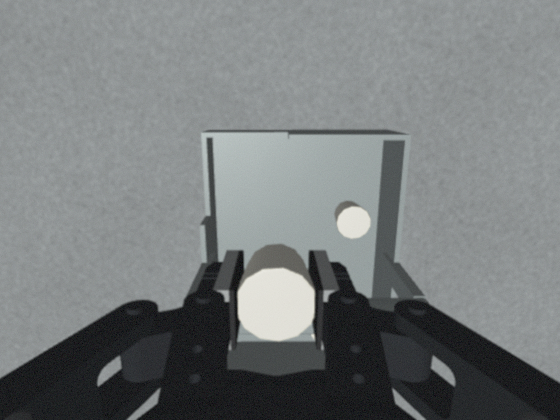

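View pics/s2.png

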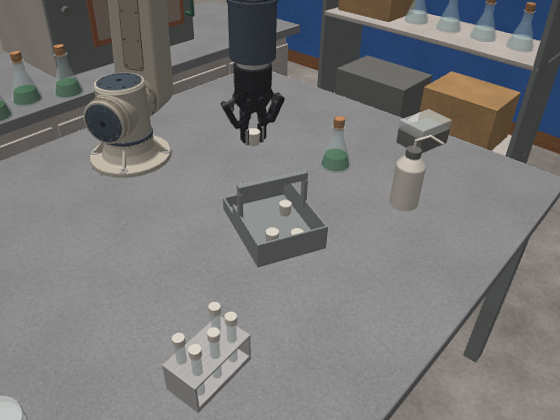

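```bash
python3 - <<'E'
from h import *
st=arm.get_state(); print(proj('scene',[[.4354,.0445,.19]]), proj('top',[[.4354,.0445,.19]]))
x=[.4998,.03325,2.7213]
mod=np.array([[.11,-.08,.06],[.11,.01,.06],[.11,.08,.034],[.11,.01,.034],[.04,.08,.034],[.04,.08,.06],[.008,.08,.06],[0,0,.125]])
c,s=np.cos(x[2]),np.sin(x[2])
W=np.c_[mod[:,:2]@np.array([[c,-s],[s,c]]).T+x[:2],mod[:,2]]
print(proj('wrist',W,st).round(1))
pix=np.array([[408,134],[290,133],[203,131],[203,217]]); 
m=mod[[0,1,2,5]]
print(fitz('wrist',m,pix,x,st))
c=cv2.imread('pics/w2.png')[100:320,180:430]; cv2.imwrite('pics/w2c.png',cv2.resize(c,None,fx=2.6,fy=2.6,interpolation=cv2.INTER_CUBIC))
E
```

```text
[[252.93968595 142.0262873 ]] [[249.24598331 255.19519709]]
[[406.5 131.2]
 [284.5 131.6]
 [196.8 129.6]
 [283.7 129.3]
 [201.8 212.9]
 [195.5 222.4]
 [197.9 259.9]
 [301.9 311.9]]
(array([0.50135245, 0.0354986 , 2.70737889]), array([[ 3.95104076, -0.56840106],
       [ 0.21966857, -0.89448133],
       [-0.98873615, -2.14851191],
       [-3.46830689,  4.61165324]]))
```

View pics/w2c.png

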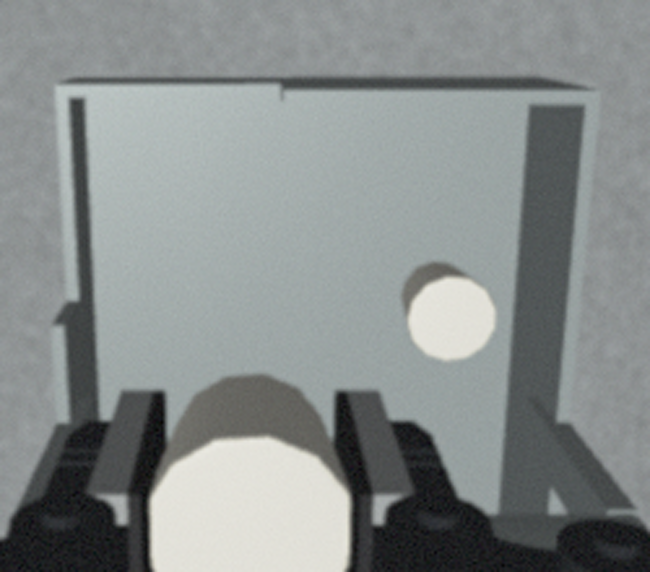

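```bash
python3 -c "
from h import *
a=np.radians(155.5);c,s=np.cos(a),np.sin(a)
p=np.array([.5013,.0355])+np.array([[c,-s],[s,c]])@[.067,.02]
print(p); rel([*p,.03])"
```

```text
[0.43203873 0.04508522]
t 5.55 pos [0.4355 0.0445 0.1923] x-angle 65.73 tilt 0.01 j [ 0.46  0.05 -0.24 -0.   -1.28 -2.46] gap 0.0273 F [0.6 0.5 0.6]
delta cm [-0.09 -0.33 16.23]
```

```bash

python3 -m pendant '{"delta_pos":[[-0.1,-0.3,4],[0,0,4],[0,0,4],[0,0,3],[0,0,1]],"rot":[[0,0,0],[0,0,0],[0,0,0],[0,0,0],[0,0,0]],"gripper":[1.5,1.5,1.5,1.5,1.5]}'
python3 -m pendant '{"delta_pos":[[0,0,0.5],[0,0,0.3],[0,0,0],[0,0,0]],"rot":[[0,0,0],[0,0,0],[0,0,0],[0,0,0]],"gripper":[1.5,1.5,1.5,1.5]}'
python3 - <<'E'
from h import *
rel([.4320,.0451,.008])
st=arm.get_state(); im=arm.capture('wrist'); cv2.imwrite('pics/w3.png',im[:,:,::-1])
E
```

```text
time: 6.18
ee_pos: [0.4312, 0.0446, 0.0308]
tcp_rot: [-0.0, 0.84, 0.543, -0.002]
contact_force: [-0.0, 0.5, 0.6]
finger_gap: 0.0273
time: 6.68
ee_pos: [0.4327, 0.0458, 0.0249]
tcp_rot: [0.0, 0.84, 0.543, 0.001]
contact_force: [0.1, 0.5, -0.5]
finger_gap: 0.0271
t 6.67 pos [0.4327 0.0458 0.0249] x-angle 65.82 tilt 0.07 j [ 0.47  0.21 -0.53  0.   -0.83 -2.46] gap 0.0271 F [ 0.1  0.5 -0.5]
delta cm [-0.09 -0.04  1.69]
```

View pics/w3.png

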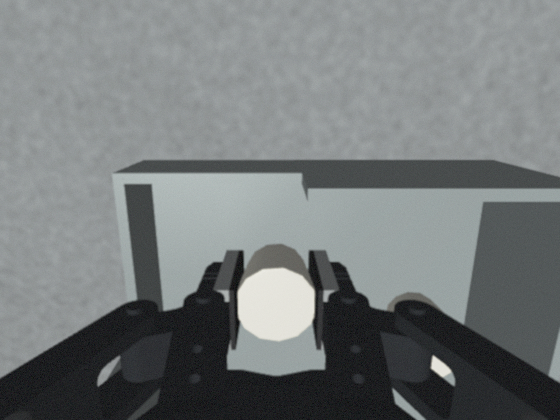

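The held stopper is at (276,300), clear of the walls and the other stopper. I'll lower it the last 1.6 cm and release.

```bash

python3 -m pendant '{"delta_pos":[[0,0,0.7],[0,0,0.6],[0,0,0.3],[0,0,0],[0,0,0]],"rot":[[0,0,0],[0,0,0],[0,0,0],[0,0,0],[0,0,0]],"gripper":[1.5,1.5,1.5,1.5,1.5]}'
python3 -c "
from h import *
rel([.4320,.0451,.007])"
```

```text
time: 7.35
ee_pos: [0.4324, 0.0456, 0.0084]
tcp_rot: [0.0, 0.84, 0.543, 0.0]
contact_force: [-0.3, -0.8, 0.1]
finger_gap: 0.0272
t 7.35 pos [0.4324 0.0456 0.0084] x-angle 65.82 tilt 0.01 j [ 0.47  0.24 -0.55  0.   -0.78 -2.46] gap 0.0272 F [-0.3 -0.8  0.1]
delta cm [-0.06 -0.01  0.14]
```

```bash

python3 -m pendant '{"delta_pos":[[0,0,0.1],[0,0,0],[0,0,0],[0,0,0],[0,0,0]],"rot":[[0,0,0],[0,0,0],[0,0,0],[0,0,0],[0,0,0]],"gripper":[1.5,1.5,4.3,4.3,4.3]}'
python3 -m pendant '{"delta_pos":[[0,0,-1],[0,0,-3],[0,0,-5],[0,0,-6],[0,0,-6]],"rot":[[0,0,0],[0,0,0],[0,0,0],[0,0,0],[0,0,0]],"gripper":[4.3,4.3,4.3,4.3,4.3]}'
python3 - <<'E'
from h import *
rel([.5013,.0355,.23])
st=arm.get_state(); im=arm.capture('wrist'); cv2.imwrite('pics/w4.png',im[:,:,::-1])
E
```

```text
time: 7.98
ee_pos: [0.4323, 0.0456, 0.0073]
tcp_rot: [0.0, 0.84, 0.543, 0.0]
contact_force: [-0.3, -0.6, -0.4]
finger_gap: 0.043
time: 8.6
ee_pos: [0.4318, 0.0453, 0.2201]
tcp_rot: [0.0, 0.84, 0.543, 0.0]
contact_force: [1.9, 1.0, -0.6]
finger_gap: 0.043
t 8.6 pos [0.4318 0.0453 0.2201] x-angle 65.81 tilt 0.05 j [ 0.47  0.03 -0.19  0.   -1.35 -2.46] gap 0.043 F [ 1.9  1.  -0.6]
delta cm [ 1.95  6.74 -0.99]
```

View pics/w4.png

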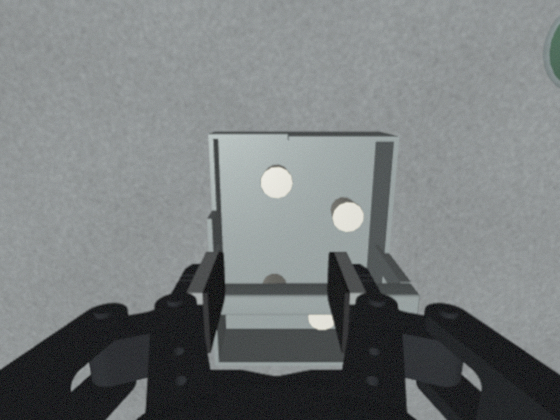

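The stray stands upright in the tote at (277,182). Next I'll rotate 90° for the bar.

```bash

python3 -m pendant '{"delta_pos":[[2,2.2,-1],[0,2.2,-1],[0,2.2,0],[0,0,0],[0,0,0]],"rot":[[0,0,0],[0,0,0],[0,0,0],[0,0,-10],[0,0,-10]],"gripper":[6,6,6,6,6]}'
python3 -m pendant '{"delta_pos":[[0,0,0],[0,0,0],[0,0,0],[0,0,0],[0,0,0]],"rot":[[0,0,-10],[0,0,-10],[0,0,-10],[0,0,-10],[0,0,-10]],"gripper":[6,6,6,6,6]}'
python3 -m pendant '{"delta_pos":[[0,0,0],[0,0,0],[0,0,0],[0,0,0]],"rot":[[0,0,-10],[0,0,-9.7],[0,0,0],[0,0,0]],"gripper":[6,6,6,6]}'
python3 - <<'E'
from h import *
rel([.5013,.0355,.23])
st=arm.get_state(); im=arm.capture('wrist'); cv2.imwrite('pics/w5.png',im[:,:,::-1])
E
```

```text
time: 9.28
ee_pos: [0.5007, 0.0365, 0.2377]
tcp_rot: [0.0, 0.731, 0.683, 0.0]
contact_force: [0.2, -0.1, -0.3]
finger_gap: 0.0599
time: 9.9
ee_pos: [0.5005, 0.0367, 0.2379]
tcp_rot: [0.0, 0.373, 0.928, 0.0]
contact_force: [-0.6, -0.5, 0.3]
finger_gap: 0.0602
time: 10.4
ee_pos: [0.5006, 0.0368, 0.2376]
tcp_rot: [0.0, 0.214, 0.977, 0.0]
contact_force: [-0.5, 1.1, -0.0]
finger_gap: 0.0602
t 10.4 pos [0.5006 0.0368 0.2376] x-angle 155.33 tilt 0.02 j [ 0.39  0.16  0.    0.   -1.41 -0.82] gap 0.0602 F [-0.5  1.1 -0. ]
delta cm [-0.12 -0.09  0.76]
```

View pics/w5.png

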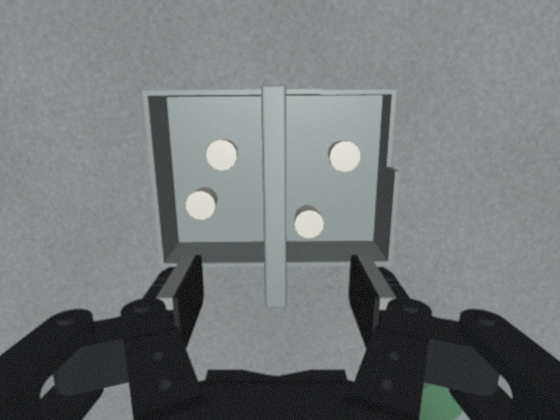

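All four stoppers stand in the tote at (222,155), (200,205), (309,224) and (345,156). The bar runs from (274,86) to (276,306), and the pick-out corner is upper right at (396,90). Now fit the tote from these points.

```bash
python3 - <<'E'
from h import *
st=arm.get_state()
mod=np.array([[-.008,.08,.135],[.008,.08,.135],[-.008,-.08,.135],[.008,-.08,.135],[-.11,.08,.06],[.11,.08,.034],[.11,-.08,.06],[-.11,-.08,.06]])
pix=np.array([[262,86],[285,86],[265,307],[287,306],[143,91],[396,90],[390,265],[164,266]])
x,r=fitz('wrist',mod,pix,[.5,.035,2.71],st); print(x,np.degrees(x[2])); print(r.round(1))
rel([x[0],x[1],.106])
E
```

```text
[0.50246876 0.03565868 2.72109893] 155.9074844423921
[[-0.9 -1. ]
 [ 1.3 -1.2]
 [ 0.5  1.4]
 [-0.2  2.3]
 [-0.3 -0.1]
 [ 0.6 -0.7]
 [ 2.1 -0. ]
 [-3.4  0.9]]
t 10.45 pos [0.5006 0.0368 0.2375] x-angle 155.36 tilt 0.01 j [ 0.39  0.16  0.    0.   -1.41 -0.82] gap 0.0601 F [-0.1 -0.  -1. ]
delta cm [-0.21 -0.02 13.15]
```

```bash

python3 -m pendant '{"delta_pos":[[-0.2,0,4],[0,0,4],[0,0,3],[0,0,2.1],[0,0,0]],"rot":[[0,0,-0.5],[0,0,0],[0,0,0],[0,0,0],[0,0,0]],"gripper":[6,6,6,6,6]}'
python3 -m pendant '{"delta_pos":[[0,0,0],[0,0,0],[0,0,0]],"rot":[[0,0,0],[0,0,0],[0,0,0]],"gripper":[6,6,6]}'
python3 - <<'E'
from h import *
rel([.5025,.0357,.106])
im=arm.capture('wrist'); cv2.imwrite('pics/w6.png',im[:,:,::-1])
E
```

```text
time: 11.08
ee_pos: [0.5014, 0.0356, 0.105]
tcp_rot: [-0.002, 0.209, 0.978, -0.001]
contact_force: [-0.1, -0.4, 0.7]
finger_gap: 0.0595
time: 11.45
ee_pos: [0.5029, 0.0361, 0.1071]
tcp_rot: [0.001, 0.208, 0.978, 0.0]
contact_force: [0.6, 0.7, 0.8]
finger_gap: 0.0599
t 11.45 pos [0.5029 0.0361 0.1071] x-angle 156.0 tilt 0.08 j [ 0.38  0.24 -0.24  0.   -1.09 -0.8 ] gap 0.0599 F [0.6 0.7 0.8]
delta cm [ 0.02 -0.05  0.11]
```

View pics/w6.png

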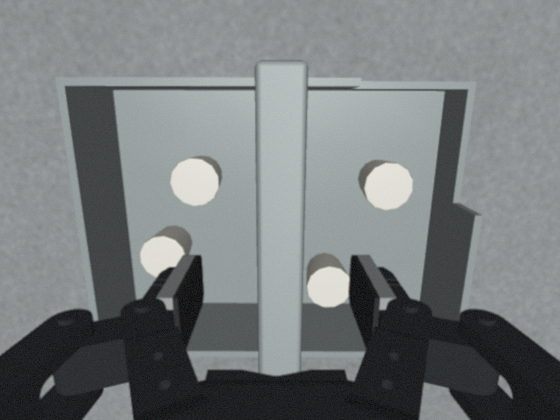

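The bar is at columns 257–306 (centre 282) and the jaw centre is at 276, so I'll shift +2 mm and close.

```bash

python3 -m pendant '{"delta_pos":[[0.2,0,0.1],[0,0,0],[0,0,0],[0,0,0],[0,0,0]],"rot":[[0,0,0],[0,0,0],[0,0,0],[0,0,0],[0,0,0]],"gripper":[6,6,3,1,0.5]}'
python3 -m pendant '{"delta_pos":[[0,0,0],[0,0,0],[0,0,0],[0,0,0]],"rot":[[0,0,0],[0,0,0],[0,0,0],[0,0,0]],"gripper":[0.5,0.5,0.5,0.5]}'
python3 - <<'E'
from h import *
rel([.5025,.0357,.106])
E
```

```text
time: 12.12
ee_pos: [0.5008, 0.0368, 0.1054]
tcp_rot: [0.0, 0.208, 0.978, 0.0]
contact_force: [-0.0, -0.1, 0.4]
finger_gap: 0.0151
time: 12.62
ee_pos: [0.5008, 0.0368, 0.1054]
tcp_rot: [0.0, 0.208, 0.978, 0.0]
contact_force: [0.2, 0.6, 1.8]
finger_gap: 0.0153
t 12.62 pos [0.5008 0.0368 0.1054] x-angle 156.02 tilt 0.02 j [ 0.39  0.24 -0.25  0.   -1.09 -0.8 ] gap 0.0153 F [0.2 0.6 1.8]
delta cm [-0.2  -0.03 -0.06]
```

Gripped (gap 15.3 mm). I'll lift gently.

```bash

python3 -m pendant '{"delta_pos":[[0,0,-0.5],[0,0,-1.5],[0,0,-2.5],[0,0,-3],[0,0,-3]],"rot":[[0,0,0],[0,0,0],[0,0,0],[0,0,0],[0,0,0]],"gripper":[0.5,0.5,0.5,0.5,0.5]}'
python3 -m pendant '{"delta_pos":[[0,0,-2.5],[0,0,-2],[0,0,-1],[0,0,0],[0,0,0]],"rot":[[0,0,0],[0,0,0],[0,0,0],[0,0,0],[0,0,0]],"gripper":[0.5,0.5,0.5,0.5,0.5]}'
python3 - <<'E'
from h import *
rel([.5025,.0357,.27])
im=arm.capture('wrist'); cv2.imwrite('pics/w7.png',im[:,:,::-1])
im=arm.capture('scene'); cv2.imwrite('pics/s7.png',im[:,:,::-1])
E
```

```text
time: 13.25
ee_pos: [0.5003, 0.0367, 0.2118]
tcp_rot: [-0.0, 0.208, 0.978, 0.0]
contact_force: [0.4, 0.5, -3.7]
finger_gap: 0.0151
time: 13.88
ee_pos: [0.5001, 0.0368, 0.2643]
tcp_rot: [-0.001, 0.208, 0.978, -0.0]
contact_force: [1.0, -0.3, -4.3]
finger_gap: 0.0148
t 13.88 pos [0.5001 0.0368 0.2643] x-angle 156.01 tilt 0.11 j [ 0.39  0.15  0.06 -0.   -1.48 -0.8 ] gap 0.0148 F [ 1.  -0.3 -4.3]
delta cm [-0.26 -0.   -0.57]
```

View pics/w7.png

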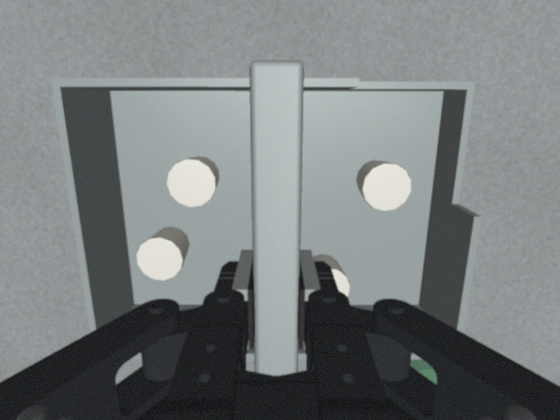

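View pics/s7.png

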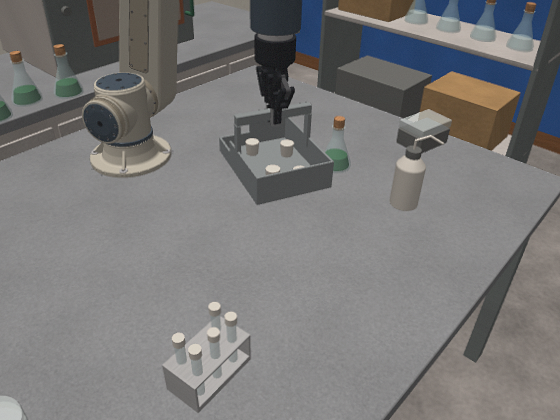

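The tote is lifted level with all four stoppers upright. I'll tip in stages so they slide gently. In tool axes that's equal turns about -x and -y, which lowers the tote's +x+y corner.

```bash

python3 -m pendant '{"delta_pos":[[0,0,0],[0,0,0],[0,0,0],[0,0,0],[0,0,0]],"rot":[[-1.5,-1.5,0],[-2.3,-2.3,0],[-2.3,-2.3,0],[-2.3,-2.3,0],[-1.2,-1.2,0]],"gripper":[0.5,0.5,0.5,0.5,0.5]}'
python3 -m pendant '{"delta_pos":[[0,0,0],[0,0,0],[0,0,0],[0,0,0],[0,0,0]],"rot":[[0,0,0],[0,0,0],[0,0,0],[0,0,0],[0,0,0]],"gripper":[0.5,0.5,0.5,0.5,0.5]}'
python3 - <<'E'
from h import *
rel([.5025,.0357,.27])
im=arm.capture('wrist'); cv2.imwrite('pics/w8.png',im[:,:,::-1])
E
```

```text
time: 14.6
ee_pos: [0.4999, 0.0365, 0.2648]
tcp_rot: [0.099, 0.206, 0.971, 0.064]
contact_force: [-0.3, 0.4, -4.7]
finger_gap: 0.0152
time: 15.22
ee_pos: [0.5008, 0.0368, 0.2652]
tcp_rot: [0.099, 0.206, 0.971, 0.064]
contact_force: [0.2, -0.1, -3.3]
finger_gap: 0.0149
t 15.22 pos [0.5008 0.0368 0.2652] x-angle 155.2 tilt 13.56 j [ 0.39 -0.01 -0.14  0.01 -1.2  -0.81] gap 0.0149 F [ 0.2 -0.1 -3.3]
delta cm [-0.28  0.04 -0.44]
```

View pics/w8.png

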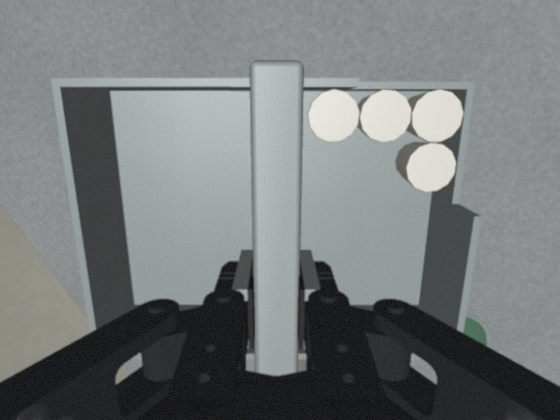

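At 13.6° all four have slid to the corner walls: (333,116), (385,116) and (437,116) in a row, plus (431,167). I'll continue the tilt to about 27.5° and look again.

```bash

python3 -m pendant '{"delta_pos":[[0,0,0],[0,0,0],[0,0,0],[0,0,0],[0,0,0]],"rot":[[-2,-2,0],[-2.5,-2.5,0],[-2.5,-2.5,0],[-2,-2,0],[-0.8,-0.8,0]],"gripper":[0.5,0.5,0.5,0.5,0.5]}'
python3 -m pendant '{"delta_pos":[[0,0,0],[0,0,0],[0,0,0],[0,0,0],[0,0,0]],"rot":[[0,0,0],[0,0,0],[0,0,0],[0,0,0],[0,0,0]],"gripper":[0.5,0.5,0.5,0.5,0.5]}'
python3 - <<'E'
from h import *
rel([.5025,.0357,.27])
im=arm.capture('wrist'); cv2.imwrite('pics/w9.png',im[:,:,::-1])
E
```

```text
time: 15.9
ee_pos: [0.4999, 0.0365, 0.265]
tcp_rot: [0.199, 0.202, 0.95, 0.129]
contact_force: [-0.6, 0.0, -3.1]
finger_gap: 0.0149
time: 16.52
ee_pos: [0.5007, 0.0368, 0.2652]
tcp_rot: [0.199, 0.202, 0.95, 0.129]
contact_force: [0.3, -0.2, -4.1]
finger_gap: 0.0151
t 16.52 pos [0.5007 0.0368 0.2652] x-angle 152.6 tilt 27.42 j [ 0.4  -0.16 -0.36  0.02 -0.9  -0.82] gap 0.0151 F [ 0.3 -0.2 -4.1]
delta cm [-0.35  0.12 -0.37]
```

View pics/w9.png

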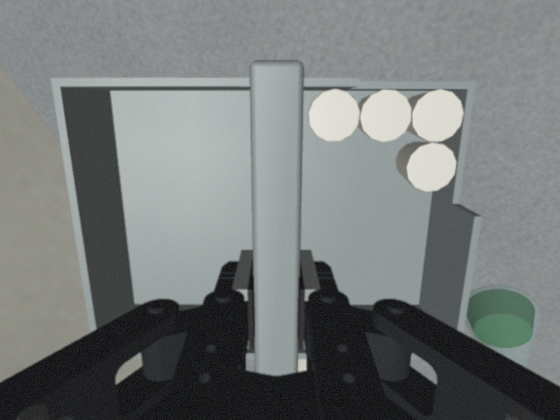

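Tilt is 27.4° and the tote is held firmly, but the stoppers sit in an L with the outermost about 77 mm from the corner. There's plenty of time, so I'll rock the tote (+x down, slightly -y) to let the third one drop into the 2×2 pocket.

```bash

python3 -m pendant '{"delta_pos":[[0,0,0],[0,0,0],[0,0,0],[0,0,0],[0,0,0]],"rot":[[5,-1,0],[6,-1,0],[6,-1,0],[6,-1,0],[5,-1,0]],"gripper":[0.5,0.5,0.5,0.5,0.5]}'
python3 -m pendant '{"delta_pos":[[0,0,0],[0,0,0]],"rot":[[2,0,0],[0,0,0]],"gripper":[0.5,0.5]}'
python3 - <<'E'
from h import *
rel([.5025,.0357,.27])
T=pose(arm.get_state()); print('gx,gy',-T[2,0],T[2,1])
im=arm.capture('wrist'); cv2.imwrite('pics/w10.png',im[:,:,::-1])
E
```

```text
time: 17.2
ee_pos: [0.5011, 0.0378, 0.2655]
tcp_rot: [0.185, 0.249, 0.944, -0.114]
contact_force: [0.4, -0.4, -3.9]
finger_gap: 0.0151
time: 17.45
ee_pos: [0.501, 0.0374, 0.2649]
tcp_rot: [0.18, 0.252, 0.942, -0.129]
contact_force: [0.2, -1.0, -4.6]
finger_gap: 0.0154
t 17.45 pos [0.501  0.0374 0.2649] x-angle 152.04 tilt 25.62 j [ 0.7   0.02 -0.35  0.47 -1.25 -1.39] gap 0.0154 F [ 0.2 -1.  -4.6]
delta cm [-0.4  -0.14 -0.36]
gx,gy 0.40474237076885194 -0.15212408882556896
```

View pics/w10.png

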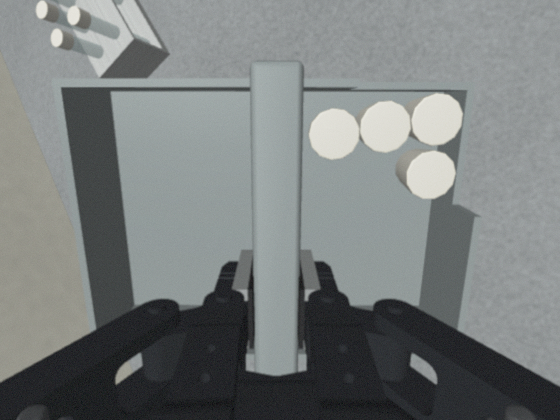

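It's working: the third stopper at (334,134) is swinging round the second. Hold a little longer.

```bash

python3 -m pendant '{"delta_pos":[[0,0,0],[0,0,0]],"rot":[[2,0,0],[0,0,0]],"gripper":[0.5,0.5]}'
python3 - <<'E'
from h import *
im=arm.capture('wrist'); cv2.imwrite('pics/w11.png',im[:,:,::-1])
E
```

```text
time: 17.75
ee_pos: [0.5008, 0.0368, 0.2653]
tcp_rot: [0.176, 0.256, 0.939, -0.146]
contact_force: [1.3, 0.1, -3.7]
finger_gap: 0.0151
```

View pics/w11.png

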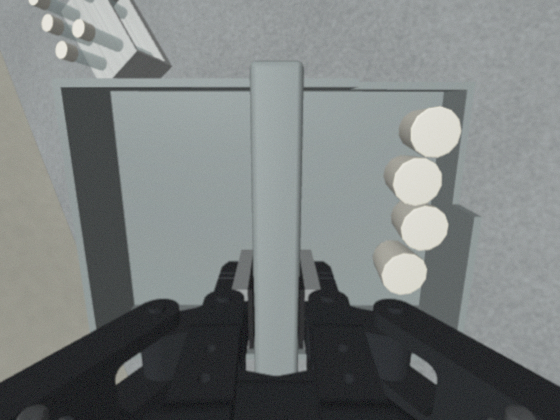

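All four now lie along the x wall, staggered. I'll tip to +y-dominant so they bunch up, then go back to the diagonal.

```bash

python3 -m pendant '{"delta_pos":[[0,0,0],[0,0,0],[0,0,0],[0,0,0],[0,0,0]],"rot":[[-7,4.8,0],[-7,4.8,0],[-7,4.8,0],[-7,4.8,0],[-5,4,0]],"gripper":[0.5,0.5,0.5,0.5,0.5]}'
python3 - <<'E'
from h import *
rel([.5025,.0357,.27])
T=pose(arm.get_state()); print('gx,gy',-T[2,0],T[2,1])
im=arm.capture('wrist'); cv2.imwrite('pics/w12.png',im[:,:,::-1])
E
```

```text
time: 18.42
ee_pos: [0.5005, 0.0358, 0.2663]
tcp_rot: [0.051, 0.218, 0.958, 0.18]
contact_force: [-0.3, -0.9, -4.8]
finger_gap: 0.0151
t 18.43 pos [0.5005 0.0358 0.2663] x-angle 154.18 tilt 21.54 j [ 0.16  0.04 -0.01 -0.31 -1.3  -0.55] gap 0.0151 F [-0.3 -0.9 -4.8]
delta cm [-0.19  0.21 -0.31]
gx,gy 0.020423293418592642 0.36661660504817684
```

View pics/w12.png

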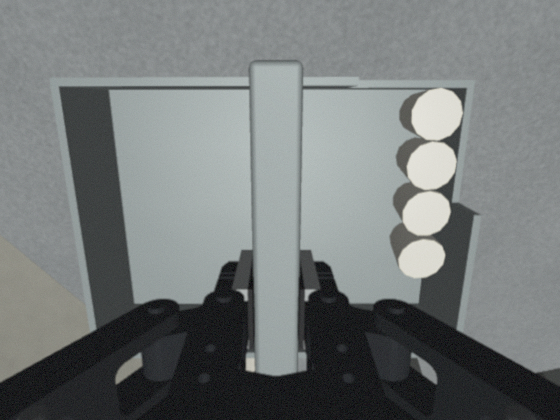

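They're now a column of four along the x wall. I'll peel the free end gently (slightly -x, still +y), looking after short steps.

```bash

python3 -m pendant '{"delta_pos":[[0,0,0],[0,0,0],[0,0,0]],"rot":[[0,6,0],[0,5,0],[0,0,0]],"gripper":[0.5,0.5,0.5]}'
python3 - <<'E'
from h import *
T=pose(arm.get_state()); print('gx,gy',-T[2,0],T[2,1])
im=arm.capture('wrist'); cv2.imwrite('pics/w13.png',im[:,:,::-1])
E
```

```text
time: 18.85
ee_pos: [0.5015, 0.0356, 0.264]
tcp_rot: [-0.042, 0.201, 0.959, 0.197]
contact_force: [0.5, -0.7, -4.2]
finger_gap: 0.0151
gx,gy -0.15910596992685228 0.3612354911231008
```

View pics/w13.png

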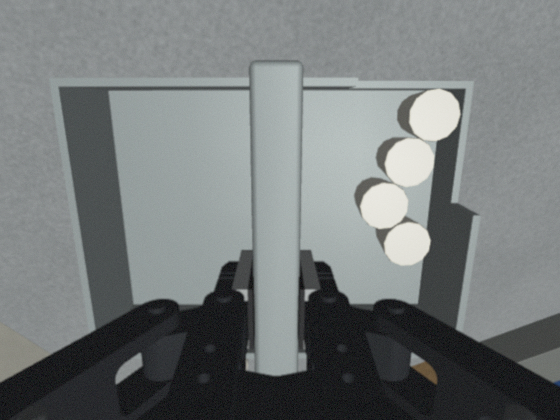

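Buckling nicely: (434,114), (410,162), (385,205), (407,243). One more row.

```bash

python3 -m pendant '{"delta_pos":[[0,0,0]],"rot":[[0,0,0]],"gripper":[0.5]}'
python3 - <<'E'
from h import *
im=arm.capture('wrist'); cv2.imwrite('pics/w14.png',im[:,:,::-1])
E
```

```text
time: 19.02
ee_pos: [0.5003, 0.0367, 0.2656]
tcp_rot: [-0.04, 0.2, 0.959, 0.198]
contact_force: [-0.2, -0.3, -5.9]
finger_gap: 0.0149
```

View pics/w14.png

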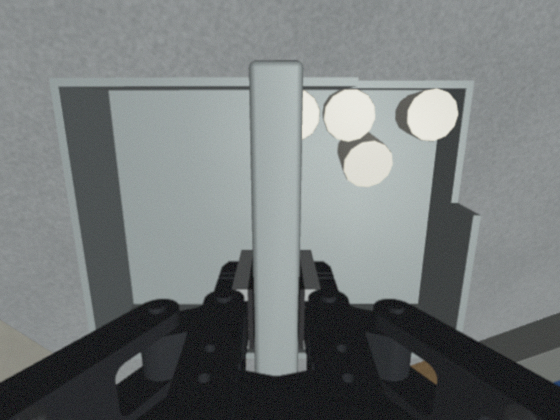

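Now two are on the y wall at (295,115) and (350,115), one is in the corner, and one is at (368,163). I'll bring +x down to reform the L, then peel the third one with finer steps.

```bash

python3 -m pendant '{"delta_pos":[[0,0,0],[0,0,0],[0,0,0],[0,0,0],[0,0,0]],"rot":[[4,-7,0],[4,-7,0],[4,-7,0],[3,-7,0],[2,-6,0]],"gripper":[0.5,0.5,0.5,0.5,0.5]}'
python3 -m pendant '{"delta_pos":[[0,0,0],[0,0,0]],"rot":[[0,0,0],[0,0,0]],"gripper":[0.5,0.5]}'
python3 - <<'E'
from h import *
T=pose(arm.get_state()); print('gx,gy',-T[2,0],T[2,1])
im=arm.capture('wrist'); cv2.imwrite('pics/w15.png',im[:,:,::-1])
E
```

```text
time: 19.7
ee_pos: [0.4996, 0.0378, 0.2658]
tcp_rot: [0.214, 0.236, 0.948, -0.01]
contact_force: [0.2, -1.0, -4.9]
finger_gap: 0.015
time: 19.95
ee_pos: [0.5007, 0.0373, 0.2662]
tcp_rot: [0.212, 0.237, 0.948, -0.009]
contact_force: [0.5, 0.0, -4.3]
finger_gap: 0.0151
gx,gy 0.4063260820014003 0.08349262711905575
```

View pics/w15.png

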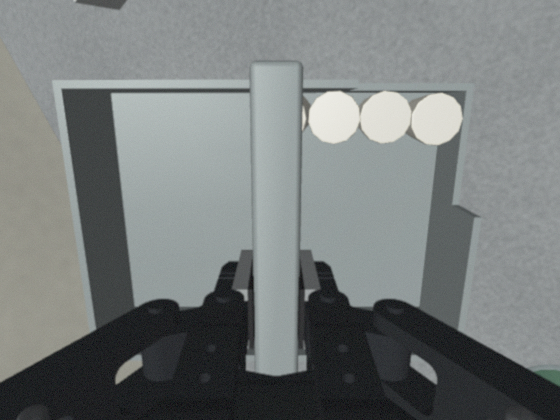

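Now a row of four along the y wall (the last under the bar). I'll peel slowly.

```bash

python3 -m pendant '{"delta_pos":[[0,0,0],[0,0,0],[0,0,0]],"rot":[[6,0,0],[5,0,0],[0,0,0]],"gripper":[0.5,0.5,0.5]}'
python3 - <<'E'
from h import *
T=pose(arm.get_state()); print('gx,gy',-T[2,0],T[2,1])
im=arm.capture('wrist'); cv2.imwrite('pics/w16.png',im[:,:,::-1])
E
```

```text
time: 20.38
ee_pos: [0.502, 0.0378, 0.2651]
tcp_rot: [0.188, 0.256, 0.943, -0.101]
contact_force: [-0.4, 0.4, -3.8]
finger_gap: 0.015
gx,gy 0.40584403786569573 -0.09332441994604432
```

View pics/w16.png

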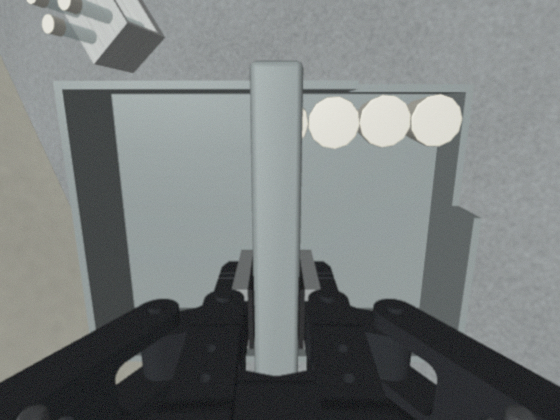

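```bash

python3 -m pendant '{"delta_pos":[[0,0,0],[0,0,0]],"rot":[[1.5,0,0],[0,0,0]],"gripper":[0.5,0.5]}'
python3 - <<'E'
from h import *
T=pose(arm.get_state()); print('gx,gy',-T[2,0],T[2,1])
im=arm.capture('wrist'); cv2.imwrite('pics/w17.png',im[:,:,::-1])
E
```

```text
time: 20.68
ee_pos: [0.5008, 0.0367, 0.2654]
tcp_rot: [0.185, 0.259, 0.941, -0.113]
contact_force: [-0.5, 0.6, -3.4]
finger_gap: 0.0154
gx,gy 0.4068600348882155 -0.1172548209369225
```

View pics/w17.png

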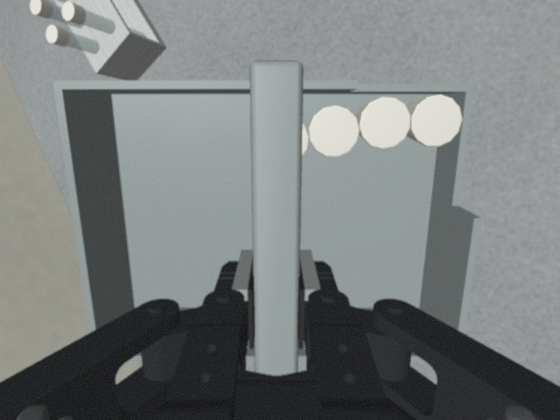

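```bash

python3 -m pendant '{"delta_pos":[[0,0,0]],"rot":[[-1,0,0]],"gripper":[0.5]}'
python3 - <<'E'
from h import *
im=arm.capture('wrist'); cv2.imwrite('pics/w18.png',im[:,:,::-1])
E
```

```text
time: 20.85
ee_pos: [0.5006, 0.0368, 0.2653]
tcp_rot: [0.187, 0.257, 0.942, -0.105]
contact_force: [0.3, 0.1, -4.2]
finger_gap: 0.0151
```

View pics/w18.png

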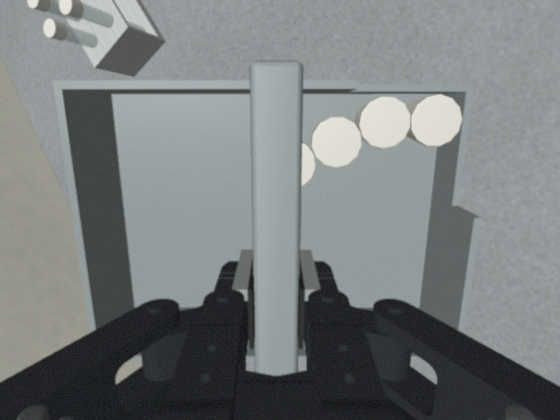

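The first two stay put while the outer two, (337,142) and (290,163), swing round. Now I'll ease -y off so the inner pair holds.

```bash

python3 -m pendant '{"delta_pos":[[0,0,0]],"rot":[[-1.5,0,0]],"gripper":[0.5]}'
python3 - <<'E'
from h import *
im=arm.capture('wrist'); cv2.imwrite('pics/w19.png',im[:,:,::-1])
E
```

```text
time: 21.02
ee_pos: [0.5007, 0.0368, 0.2653]
tcp_rot: [0.191, 0.254, 0.944, -0.092]
contact_force: [0.1, -0.2, -4.1]
finger_gap: 0.0152
```

View pics/w19.png

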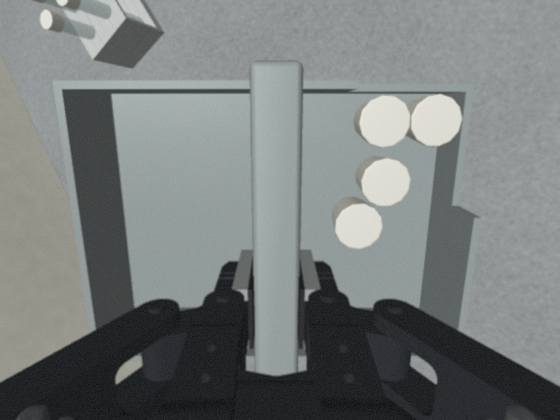

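2 + 2 nearly formed: (385,121), (437,120), (385,182), (358,225). Back to the diagonal tilt.

```bash

python3 -m pendant '{"delta_pos":[[0,0,0],[0,0,0],[0,0,0]],"rot":[[-9,4,0],[-9,3,0],[-6,0,0]],"gripper":[0.5,0.5,0.5]}'
python3 - <<'E'
from h import *
T=pose(arm.get_state()); print('gx,gy',-T[2,0],T[2,1])
im=arm.capture('wrist'); cv2.imwrite('pics/w20.png',im[:,:,::-1])
E
```

```text
time: 21.45
ee_pos: [0.5008, 0.036, 0.2665]
tcp_rot: [0.183, 0.218, 0.951, 0.123]
contact_force: [-0.1, -0.5, -4.2]
finger_gap: 0.0153
gx,gy 0.2950340437892152 0.3145863922714377
```

View pics/w20.png

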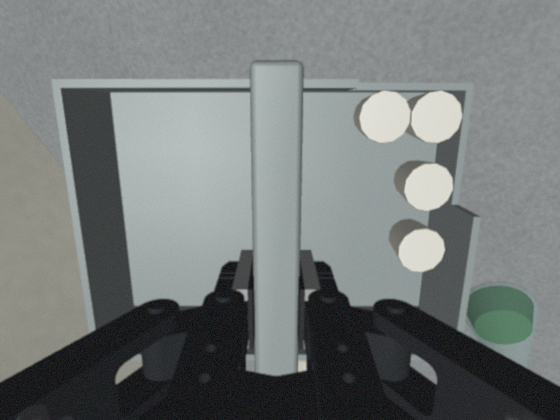

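The fourth reached the x wall at (422,250). I'll do the mirror-image peel: +y down, slightly -x.

```bash

python3 -m pendant '{"delta_pos":[[0,0,0],[0,0,0],[0,0,0],[0,0,0]],"rot":[[-2,6,0],[-2,7,0],[-2,7,0],[0,3,0]],"gripper":[0.5,0.5,0.5,0.5]}'
python3 - <<'E'
from h import *
T=pose(arm.get_state()); print('gx,gy',-T[2,0],T[2,1])
im=arm.capture('wrist'); cv2.imwrite('pics/w21.png',im[:,:,::-1])
E
```

```text
time: 22.0
ee_pos: [0.5013, 0.0348, 0.2646]
tcp_rot: [-0.001, 0.179, 0.961, 0.21]
contact_force: [-0.2, 0.0, -3.7]
finger_gap: 0.0152
gx,gy -0.07797742649414335 0.4040436657723852
```

View pics/w21.png

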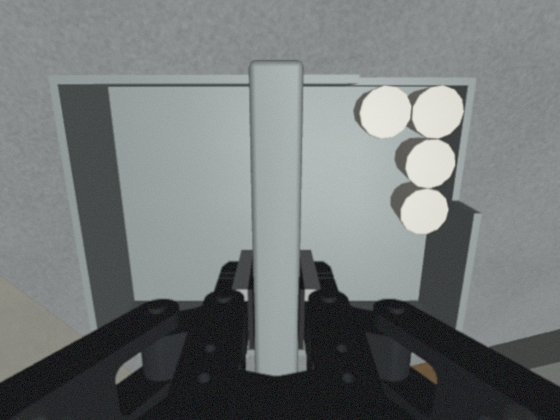

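As expected: an L with the column end at (424,211). I'll add a little -x.

```bash

python3 -m pendant '{"delta_pos":[[0,0,0],[0,0,0]],"rot":[[0,2.5,0],[0,0,0]],"gripper":[0.5,0.5]}'
python3 - <<'E'
from h import *
T=pose(arm.get_state()); print('gx,gy',-T[2,0],T[2,1])
im=arm.capture('wrist'); cv2.imwrite('pics/w22.png',im[:,:,::-1])
E
```

```text
time: 22.3
ee_pos: [0.5009, 0.0361, 0.2646]
tcp_rot: [-0.021, 0.174, 0.961, 0.214]
contact_force: [-0.3, 0.8, -4.6]
finger_gap: 0.015
gx,gy -0.11469032980680934 0.4044514419172141
```

View pics/w22.png

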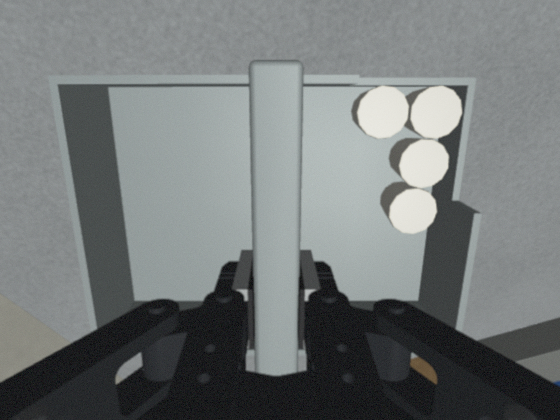

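```bash

python3 -m pendant '{"delta_pos":[[0,0,0]],"rot":[[0,0,0]],"gripper":[0.5]}'
python3 - <<'E'
from h import *
im=arm.capture('wrist'); cv2.imwrite('pics/w23.png',im[:,:,::-1])
E
```

```text
time: 22.48
ee_pos: [0.5004, 0.0368, 0.2655]
tcp_rot: [-0.02, 0.173, 0.961, 0.215]
contact_force: [0.1, 0.2, -3.1]
finger_gap: 0.0149
```

View pics/w23.png

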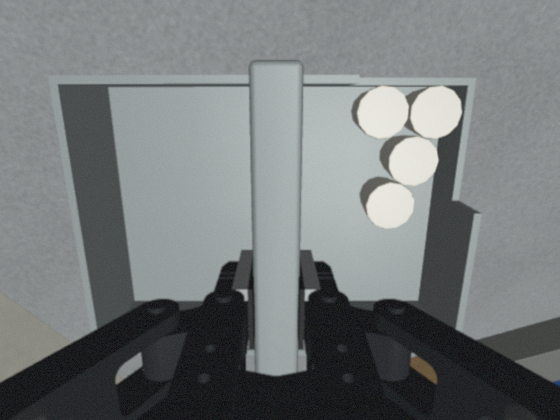

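```bash

python3 -m pendant '{"delta_pos":[[0,0,0]],"rot":[[0,-2,0]],"gripper":[0.5]}'
python3 - <<'E'
from h import *
im=arm.capture('wrist'); cv2.imwrite('pics/w24.png',im[:,:,::-1])
E
```

```text
time: 22.65
ee_pos: [0.5007, 0.0368, 0.2651]
tcp_rot: [-0.004, 0.177, 0.961, 0.212]
contact_force: [-0.6, -0.8, -3.5]
finger_gap: 0.0152
```

View pics/w24.png

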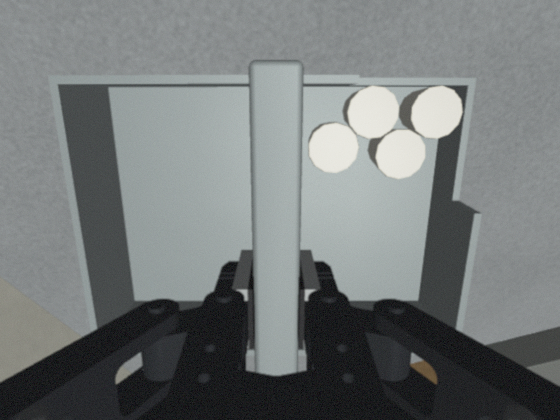

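The fourth is at (333,148), just left of the second. I'll take the +y off first, then +x down, so it slides under the second into the pocket.

```bash

python3 -m pendant '{"delta_pos":[[0,0,0],[0,0,0],[0,0,0],[0,0,0]],"rot":[[10,-3,0],[9,-5,0],[6,-8,0],[2,-9,0]],"gripper":[0.5,0.5,0.5,0.5]}'
python3 - <<'E'
from h import *
T=pose(arm.get_state()); print('gx,gy',-T[2,0],T[2,1])
im=arm.capture('wrist'); cv2.imwrite('pics/w25.png',im[:,:,::-1])
E
```

```text
time: 23.2
ee_pos: [0.5011, 0.0386, 0.2657]
tcp_rot: [0.168, 0.189, 0.966, -0.058]
contact_force: [-0.6, -1.7, -3.6]
finger_gap: 0.0152
gx,gy 0.34626057906543173 -0.049408350668569787
```

View pics/w25.png

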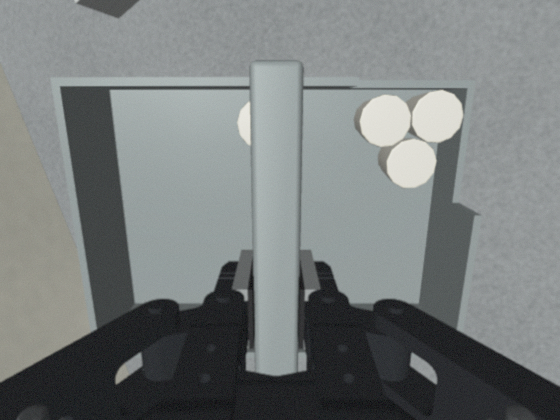

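```bash

python3 -m pendant '{"delta_pos":[[0,0,0],[0,0,0]],"rot":[[3.5,-2,0],[0,-2,0]],"gripper":[0.5,0.5]}'
python3 - <<'E'
from h import *
T=pose(arm.get_state()); print('gx,gy',-T[2,0],T[2,1])
im=arm.capture('wrist'); cv2.imwrite('pics/w26.png',im[:,:,::-1])
E
```

```text
time: 23.5
ee_pos: [0.5, 0.0376, 0.2648]
tcp_rot: [0.193, 0.191, 0.958, -0.094]
contact_force: [-0.0, -0.2, -3.5]
finger_gap: 0.0149
gx,gy 0.40600427444076254 -0.10671934517962314
```

View pics/w26.png

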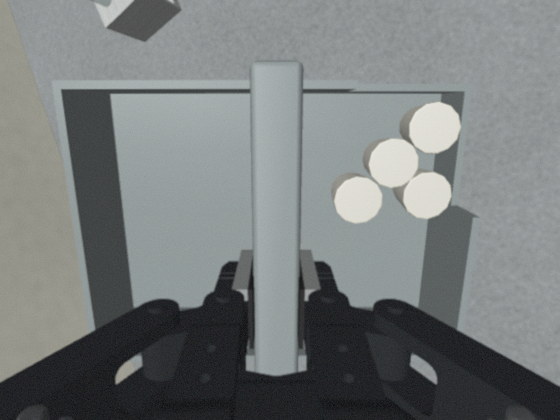

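Cluster: (435,128), (393,162), (427,196), (358,200). A diagonal, +y-leaning tilt should close it into 2×2.

```bash

python3 -m pendant '{"delta_pos":[[0,0,0],[0,0,0],[0,0,0]],"rot":[[-8.5,6,0],[-8.5,6,0],[-8.5,2,0]],"gripper":[0.5,0.5,0.5]}'
python3 - <<'E'
from h import *
T=pose(arm.get_state()); print('gx,gy',-T[2,0],T[2,1])
im=arm.capture('wrist'); cv2.imwrite('pics/w27.png',im[:,:,::-1])
E
```

```text
time: 23.92
ee_pos: [0.5014, 0.0374, 0.2668]
tcp_rot: [0.115, 0.158, 0.97, 0.147]
contact_force: [-0.9, -1.0, -5.2]
finger_gap: 0.0152
gx,gy 0.1756302139151923 0.3208859028771421
```

View pics/w27.png

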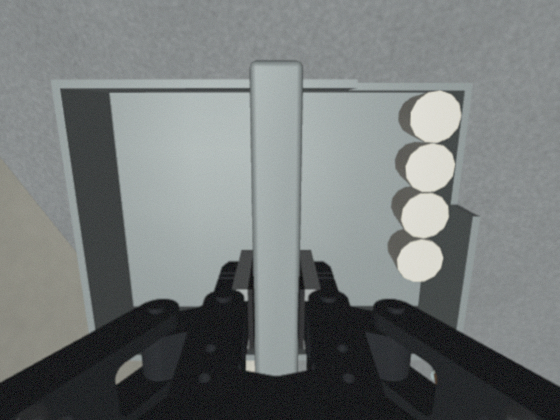

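A column of four again. I'll repeat the slow peel in mirror image and recover sooner this time.

```bash

python3 -m pendant '{"delta_pos":[[0,0,0],[0,0,0],[0,0,0],[0,0,0]],"rot":[[-2,6,0],[-2,6,0],[-1,4,0],[0,0,0]],"gripper":[0.5,0.5,0.5,0.5]}'
python3 - <<'E'
from h import *
T=pose(arm.get_state()); print('gx,gy',-T[2,0],T[2,1])
im=arm.capture('wrist'); cv2.imwrite('pics/w28.png',im[:,:,::-1])
E
```

```text
time: 24.48
ee_pos: [0.5014, 0.0359, 0.2644]
tcp_rot: [-0.016, 0.134, 0.969, 0.206]
contact_force: [-0.1, -0.5, -3.7]
finger_gap: 0.0153
gx,gy -0.08605972828765236 0.39444314210974923
```

View pics/w28.png

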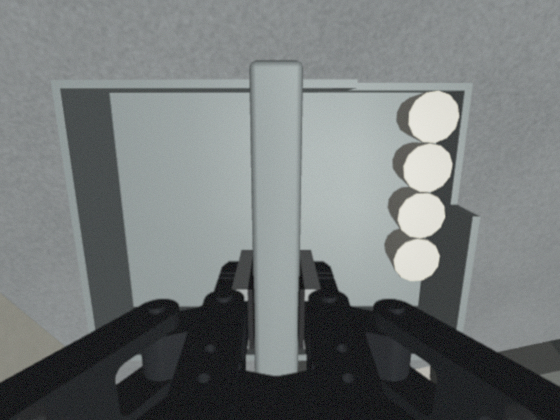

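```bash

python3 -m pendant '{"delta_pos":[[0,0,0],[0,0,0]],"rot":[[0,1.5,0],[0,0,0]],"gripper":[0.5,0.5]}'
python3 - <<'E'
from h import *
T=pose(arm.get_state()); print('gx,gy',-T[2,0],T[2,1])
im=arm.capture('wrist'); cv2.imwrite('pics/w29.png',im[:,:,::-1])
E
```

```text
time: 24.78
ee_pos: [0.5005, 0.0371, 0.2655]
tcp_rot: [-0.028, 0.13, 0.969, 0.208]
contact_force: [0.2, 0.2, -3.9]
finger_gap: 0.0152
gx,gy -0.1081720909107833 0.39564954601731434
```

View pics/w29.png

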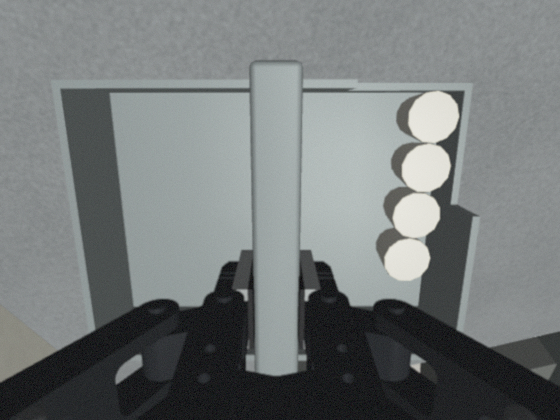

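```bash

python3 -m pendant '{"delta_pos":[[0,0,0]],"rot":[[0,-1,0]],"gripper":[0.5]}'
python3 - <<'E'
from h import *
im=arm.capture('wrist'); cv2.imwrite('pics/w30.png',im[:,:,::-1])
E
```

```text
time: 24.95
ee_pos: [0.5007, 0.0369, 0.2653]
tcp_rot: [-0.019, 0.132, 0.969, 0.207]
contact_force: [-0.1, -0.6, -3.9]
finger_gap: 0.0148
```

View pics/w30.png

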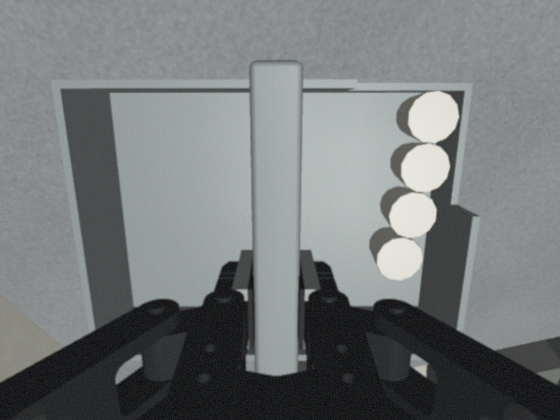

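```bash

python3 -m pendant '{"delta_pos":[[0,0,0]],"rot":[[0,-1,0]],"gripper":[0.5]}'
python3 - <<'E'
from h import *
im=arm.capture('wrist'); cv2.imwrite('pics/w31.png',im[:,:,::-1])
E
```

```text
time: 25.12
ee_pos: [0.5005, 0.0369, 0.2654]
tcp_rot: [-0.011, 0.134, 0.969, 0.206]
contact_force: [0.5, -0.0, -4.1]
finger_gap: 0.0144
```

View pics/w31.png

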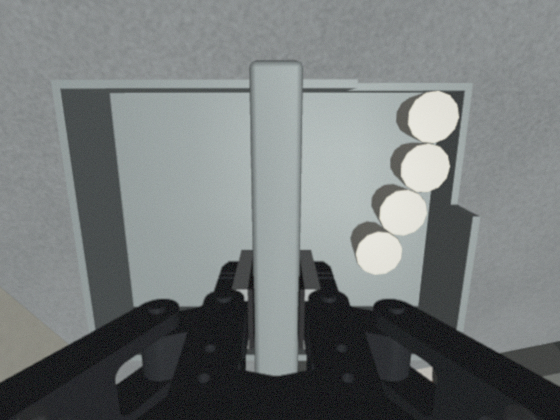

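The inner two are holding and the outer two are at (403,212) and (379,253). One more row, then recover.

```bash

python3 -m pendant '{"delta_pos":[[0,0,0]],"rot":[[0,-2,0]],"gripper":[0.5]}'
python3 - <<'E'
from h import *
im=arm.capture('wrist'); cv2.imwrite('pics/w32.png',im[:,:,::-1])
E
```

```text
time: 25.3
ee_pos: [0.5007, 0.0368, 0.2651]
tcp_rot: [0.006, 0.137, 0.969, 0.203]
contact_force: [0.3, 0.8, -4.3]
finger_gap: 0.015
```

View pics/w32.png

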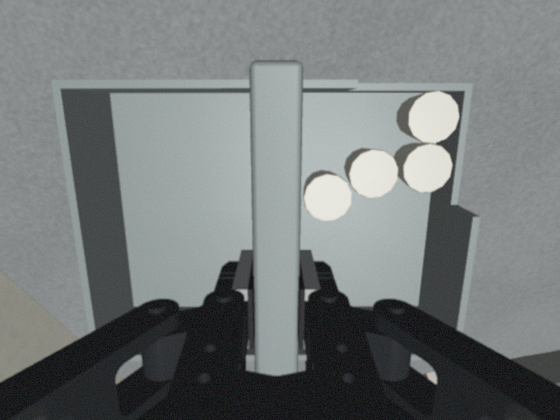

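Third at (374,174) sits beside the second and the fourth is at (328,197). Now an x-dominant diagonal tilt, so the fourth tucks in under the third.

```bash

python3 -m pendant '{"delta_pos":[[0,0,0],[0,0,0],[0,0,0]],"rot":[[6,-8.5,0],[6,-8.5,0],[0,-6,0]],"gripper":[0.5,0.5,0.5]}'
python3 - <<'E'
from h import *
T=pose(arm.get_state()); print('gx,gy',-T[2,0],T[2,1])
im=arm.capture('wrist'); cv2.imwrite('pics/w33.png',im[:,:,::-1])
E
```

```text
time: 25.72
ee_pos: [0.5001, 0.0383, 0.2656]
tcp_rot: [0.187, 0.168, 0.965, 0.07]
contact_force: [-0.6, -1.4, -4.2]
finger_gap: 0.015
gx,gy 0.3370539134468685 0.19834377004844006
```

View pics/w33.png

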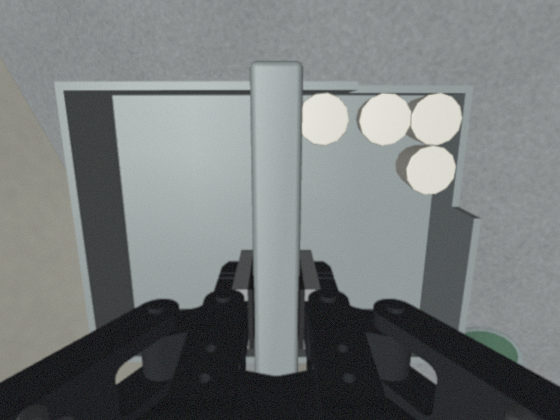

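Back to the L, and this time the fourth is at (430,169) closing the pocket. I'll peel the end one slowly, staying near the threshold that leaves the rest in place.

```bash

python3 -m pendant '{"delta_pos":[[0,0,0],[0,0,0],[0,0,0],[0,0,0],[0,0,0]],"rot":[[5,-2,0],[5,-2,0],[4,-1,0],[3,0,0],[0,0,0]],"gripper":[0.5,0.5,0.5,0.5,0.5]}'
python3 - <<'E'
from h import *
T=pose(arm.get_state()); print('gx,gy',-T[2,0],T[2,1])
im=arm.capture('wrist'); cv2.imwrite('pics/w34.png',im[:,:,::-1])
E
```

```text
time: 26.4
ee_pos: [0.5006, 0.0374, 0.2646]
tcp_rot: [0.199, 0.199, 0.956, -0.08]
contact_force: [-0.6, 0.9, -4.9]
finger_gap: 0.0151
gx,gy 0.41193139071572477 -0.07444169863676232
```

View pics/w34.png

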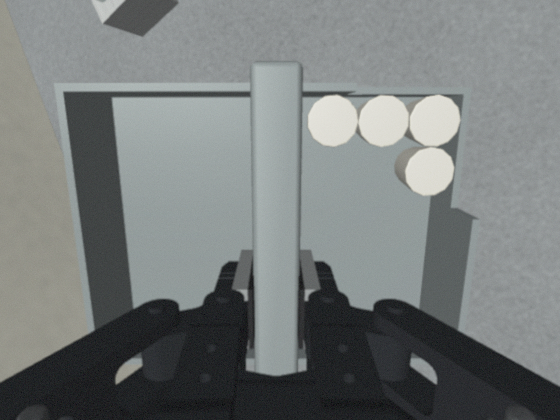

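```bash

python3 -m pendant '{"delta_pos":[[0,0,0],[0,0,0]],"rot":[[2,0,0],[0,0,0]],"gripper":[0.5,0.5]}'
python3 - <<'E'
from h import *
T=pose(arm.get_state()); print('gx,gy',-T[2,0],T[2,1])
im=arm.capture('wrist'); cv2.imwrite('pics/w35.png',im[:,:,::-1])
E
```

```text
time: 26.7
ee_pos: [0.5007, 0.0368, 0.2652]
tcp_rot: [0.196, 0.203, 0.954, -0.097]
contact_force: [0.5, -0.3, -4.5]
finger_gap: 0.0153
gx,gy 0.41377699760488185 -0.1062121947949096
```

View pics/w35.png

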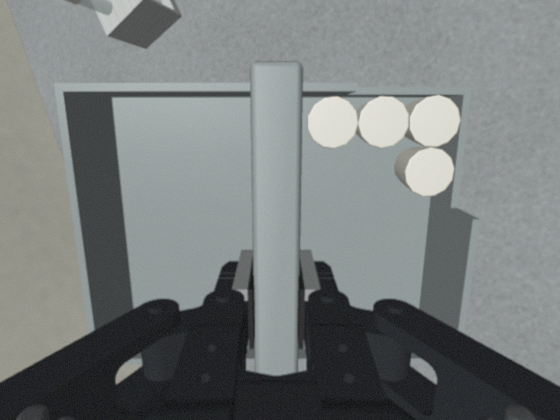

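Barely started: (333,122). A touch more.

```bash

python3 -m pendant '{"delta_pos":[[0,0,0],[0,0,0]],"rot":[[1,0,0],[0,0,0]],"gripper":[0.5,0.5]}'
python3 - <<'E'
from h import *
T=pose(arm.get_state()); print('gx,gy',-T[2,0],T[2,1])
im=arm.capture('wrist'); cv2.imwrite('pics/w36.png',im[:,:,::-1])
E
```

```text
time: 27.0
ee_pos: [0.5007, 0.0369, 0.2652]
tcp_rot: [0.194, 0.204, 0.954, -0.106]
contact_force: [-0.4, 0.1, -4.0]
finger_gap: 0.0155
gx,gy 0.41405494011198735 -0.12208030432311612
```

View pics/w36.png

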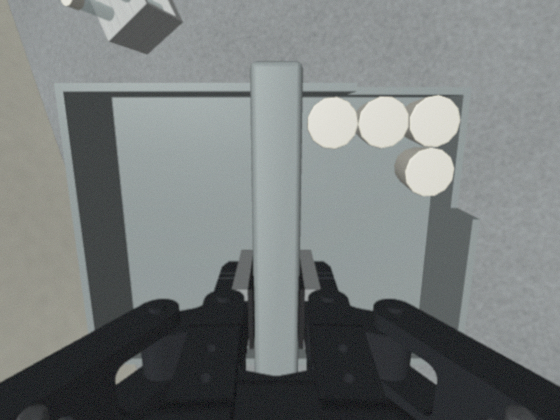

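```bash

python3 -m pendant '{"delta_pos":[[0,0,0],[0,0,0]],"rot":[[1,0,0],[0,0,0]],"gripper":[0.5,0.5]}'
python3 - <<'E'
from h import *
im=arm.capture('wrist'); cv2.imwrite('pics/w37.png',im[:,:,::-1])
E
```

```text
time: 27.3
ee_pos: [0.5007, 0.037, 0.2651]
tcp_rot: [0.193, 0.206, 0.953, -0.114]
contact_force: [0.3, -0.1, -3.9]
finger_gap: 0.0148
```

View pics/w37.png

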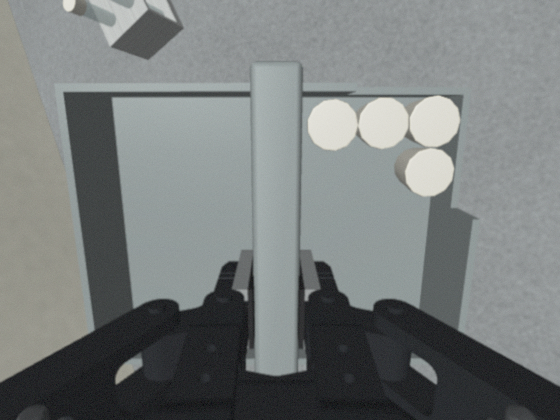

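The end one has started to move: (333,125). I'll hold this tilt two rows.

```bash

python3 -m pendant '{"delta_pos":[[0,0,0],[0,0,0]],"rot":[[0,0,0],[0,0,0]],"gripper":[0.5,0.5]}'
python3 - <<'E'
from h import *
im=arm.capture('wrist'); cv2.imwrite('pics/w38.png',im[:,:,::-1])
E
```

```text
time: 27.6
ee_pos: [0.5006, 0.0368, 0.2653]
tcp_rot: [0.193, 0.206, 0.953, -0.114]
contact_force: [-0.1, -0.7, -4.1]
finger_gap: 0.0151
```

View pics/w38.png

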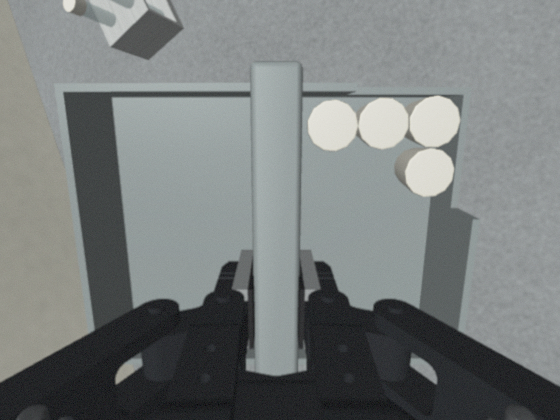

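```bash

python3 -m pendant '{"delta_pos":[[0,0,0],[0,0,0]],"rot":[[1,0,0],[0,0,0]],"gripper":[0.5,0.5]}'
python3 - <<'E'
from h import *
im=arm.capture('wrist'); cv2.imwrite('pics/w39.png',im[:,:,::-1])
E
```

```text
time: 27.9
ee_pos: [0.5008, 0.037, 0.2651]
tcp_rot: [0.191, 0.208, 0.952, -0.122]
contact_force: [-0.8, -0.8, -3.5]
finger_gap: 0.0151
```

View pics/w39.png

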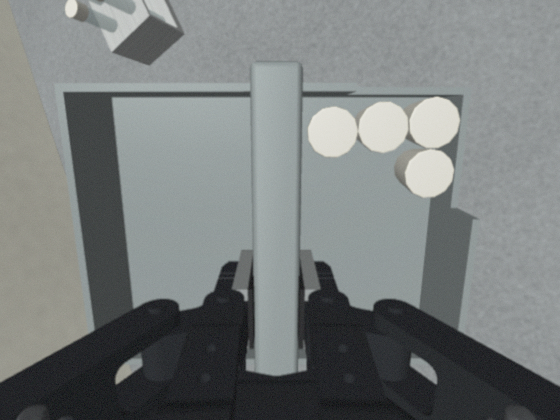

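Now it's moving: (333,132). One row, easing off slightly.

```bash

python3 -m pendant '{"delta_pos":[[0,0,0]],"rot":[[-0.5,0,0]],"gripper":[0.5]}'
python3 - <<'E'
from h import *
im=arm.capture('wrist'); cv2.imwrite('pics/w40.png',im[:,:,::-1])
E
```

```text
time: 28.08
ee_pos: [0.5007, 0.0369, 0.2652]
tcp_rot: [0.192, 0.207, 0.952, -0.118]
contact_force: [0.3, 0.3, -3.4]
finger_gap: 0.0151
```

View pics/w40.png

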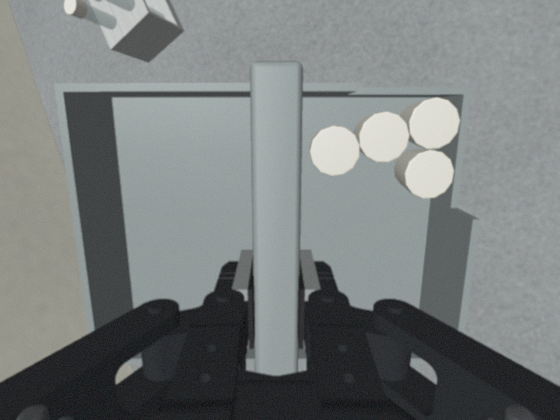

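```bash

python3 -m pendant '{"delta_pos":[[0,0,0]],"rot":[[-5,0,0]],"gripper":[0.5]}'
python3 - <<'E'
from h import *
im=arm.capture('wrist'); cv2.imwrite('pics/w41.png',im[:,:,::-1])
E
```

```text
time: 28.25
ee_pos: [0.501, 0.0374, 0.2646]
tcp_rot: [0.2, 0.198, 0.957, -0.076]
contact_force: [-0.0, -1.6, -4.1]
finger_gap: 0.0149
```

View pics/w41.png

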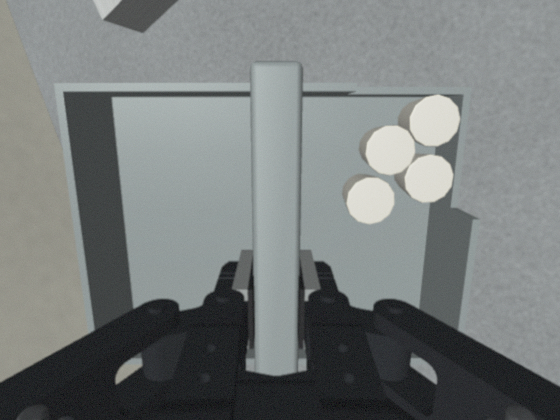

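Good cluster: (434,120), (390,150), (429,178), (370,200). I'll cut +x and bring +y down quickly.

```bash

python3 -m pendant '{"delta_pos":[[0,0,0],[0,0,0],[0,0,0]],"rot":[[-7,8,0],[-7,8,0],[-7,4,0]],"gripper":[0.5,0.5,0.5]}'
python3 - <<'E'
from h import *
T=pose(arm.get_state()); print('gx,gy',-T[2,0],T[2,1])
im=arm.capture('wrist'); cv2.imwrite('pics/w42.png',im[:,:,::-1])
E
```

```text
time: 28.68
ee_pos: [0.5016, 0.0366, 0.2664]
tcp_rot: [0.065, 0.172, 0.973, 0.136]
contact_force: [-0.9, -0.8, -5.3]
finger_gap: 0.0154
gx,gy 0.08032622627674929 0.2880201584621807
```

View pics/w42.png

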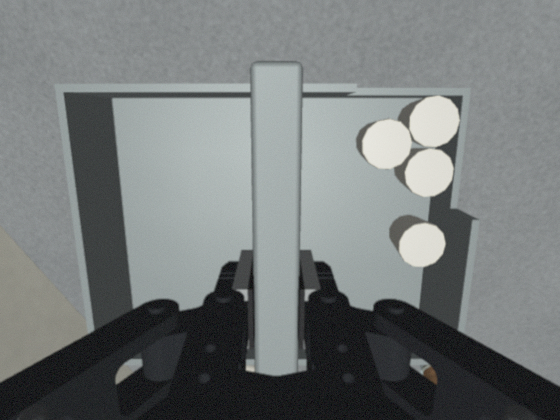

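A triangle of three, plus one on the x wall at (422,244). Go +y down with slight -x to bring it round, as in the step that nearly worked, and recover earlier.

```bash

python3 -m pendant '{"delta_pos":[[0,0,0],[0,0,0],[0,0,0]],"rot":[[-3,6,0],[-3,5,0],[0,0,0]],"gripper":[0.5,0.5,0.5]}'
python3 - <<'E'
from h import *
T=pose(arm.get_state()); print('gx,gy',-T[2,0],T[2,1])
im=arm.capture('wrist'); cv2.imwrite('pics/w43.png',im[:,:,::-1])
E
```

```text
time: 29.1
ee_pos: [0.5013, 0.0348, 0.2638]
tcp_rot: [-0.02, 0.158, 0.967, 0.2]
contact_force: [-0.5, 0.2, -4.3]
finger_gap: 0.0148
gx,gy -0.10213946597740198 0.3795065399203395
```

View pics/w43.png

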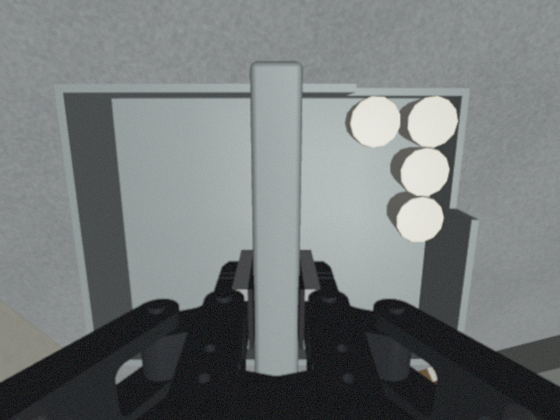

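```bash

python3 -m pendant '{"delta_pos":[[0,0,0]],"rot":[[0,1,0]],"gripper":[0.5]}'
python3 - <<'E'
from h import *
im=arm.capture('wrist'); cv2.imwrite('pics/w44.png',im[:,:,::-1])
E
```

```text
time: 29.28
ee_pos: [0.5001, 0.0369, 0.2658]
tcp_rot: [-0.027, 0.154, 0.967, 0.202]
contact_force: [0.1, 0.6, -4.2]
finger_gap: 0.015
```

View pics/w44.png

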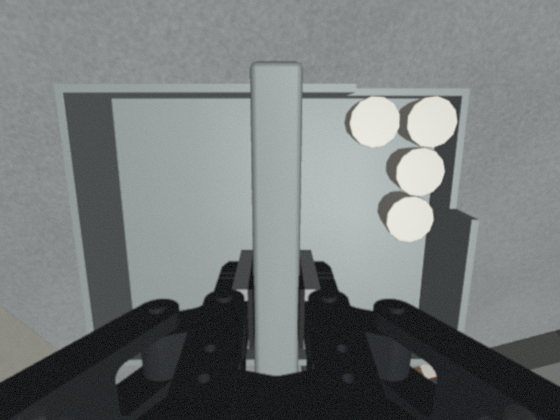

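```bash

python3 -m pendant '{"delta_pos":[[0,0,0]],"rot":[[0,-1,0]],"gripper":[0.5]}'
python3 - <<'E'
from h import *
im=arm.capture('wrist'); cv2.imwrite('pics/w45.png',im[:,:,::-1])
E
```

```text
time: 29.45
ee_pos: [0.5006, 0.0372, 0.2653]
tcp_rot: [-0.019, 0.156, 0.967, 0.201]
contact_force: [-0.5, 0.5, -4.2]
finger_gap: 0.015
```

View pics/w45.png

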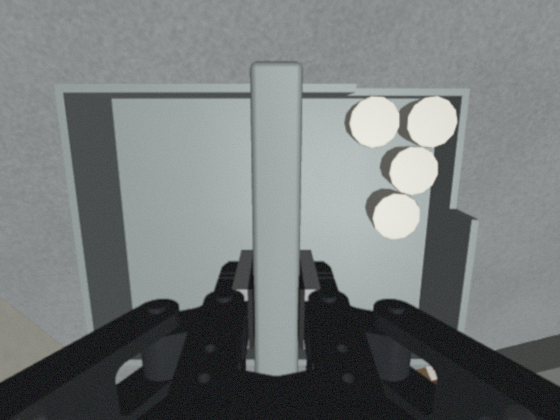

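```bash

python3 -m pendant '{"delta_pos":[[0,0,0],[0,0,0]],"rot":[[0,-3,0],[4,-8,0]],"gripper":[0.5,0.5]}'
python3 - <<'E'
from h import *
T=pose(arm.get_state()); print('gx,gy',-T[2,0],T[2,1])
im=arm.capture('wrist'); cv2.imwrite('pics/w46.png',im[:,:,::-1])
E
```

```text
time: 29.75
ee_pos: [0.5013, 0.0357, 0.2646]
tcp_rot: [0.069, 0.176, 0.97, 0.15]
contact_force: [-0.7, 0.4, -5.2]
finger_gap: 0.0152
gx,gy 0.08099801537606667 0.3160857863909907
```

View pics/w46.png

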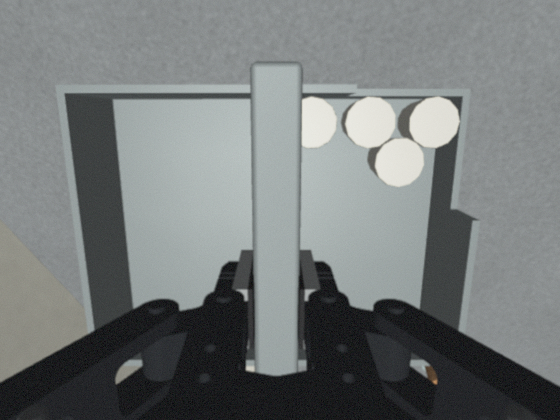

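It overshot to the y wall again (312,122), so the L reforms. There's time for one more slow peel with quicker recovery; if that doesn't pack, the stable L at the corner stands.

```bash

python3 -m pendant '{"delta_pos":[[0,0,0],[0,0,0],[0,0,0],[0,0,0],[0,0,0]],"rot":[[4,-7,0],[5,-7,0],[5,-5,0],[5,-1,0],[5,0,0]],"gripper":[0.5,0.5,0.5,0.5,0.5]}'
python3 -m pendant '{"delta_pos":[[0,0,0],[0,0,0]],"rot":[[2,0,0],[0,0,0]],"gripper":[0.5,0.5]}'
python3 - <<'E'
from h import *
T=pose(arm.get_state()); print('gx,gy',-T[2,0],T[2,1])
im=arm.capture('wrist'); cv2.imwrite('pics/w47.png',im[:,:,::-1])
E
```

```text
time: 30.42
ee_pos: [0.4992, 0.0373, 0.2653]
tcp_rot: [0.194, 0.224, 0.952, -0.083]
contact_force: [1.0, 0.0, -3.6]
finger_gap: 0.0152
time: 30.68
ee_pos: [0.5005, 0.0374, 0.2649]
tcp_rot: [0.19, 0.227, 0.95, -0.099]
contact_force: [1.3, 0.1, -4.5]
finger_gap: 0.0151
gx,gy 0.40589709948096525 -0.1020504241768034
```

View pics/w47.png

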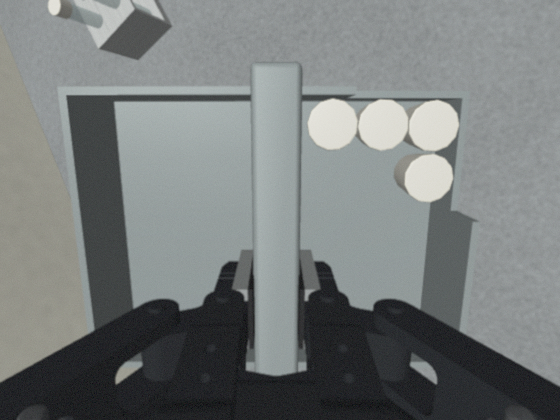

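```bash

python3 -m pendant '{"delta_pos":[[0,0,0],[0,0,0]],"rot":[[2.5,0,0],[0,0,0]],"gripper":[0.5,0.5]}'
python3 - <<'E'
from h import *
T=pose(arm.get_state()); print('gx,gy',-T[2,0],T[2,1])
im=arm.capture('wrist'); cv2.imwrite('pics/w48.png',im[:,:,::-1])
E
```

```text
time: 30.98
ee_pos: [0.5007, 0.0367, 0.2652]
tcp_rot: [0.185, 0.231, 0.948, -0.12]
contact_force: [-0.6, 0.1, -4.8]
finger_gap: 0.015
gx,gy 0.4064877047564293 -0.1411382463103517
```

View pics/w48.png

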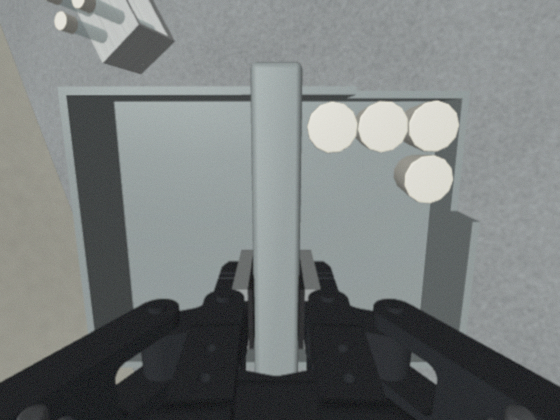

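```bash

python3 -m pendant '{"delta_pos":[[0,0,0],[0,0,0]],"rot":[[1,0,0],[0,0,0]],"gripper":[0.5,0.5]}'
python3 - <<'E'
from h import *
im=arm.capture('wrist'); cv2.imwrite('pics/w49.png',im[:,:,::-1])
E
```

```text
time: 31.28
ee_pos: [0.5007, 0.0368, 0.2653]
tcp_rot: [0.183, 0.233, 0.946, -0.129]
contact_force: [-0.2, -0.1, -3.9]
finger_gap: 0.0148
```

View pics/w49.png

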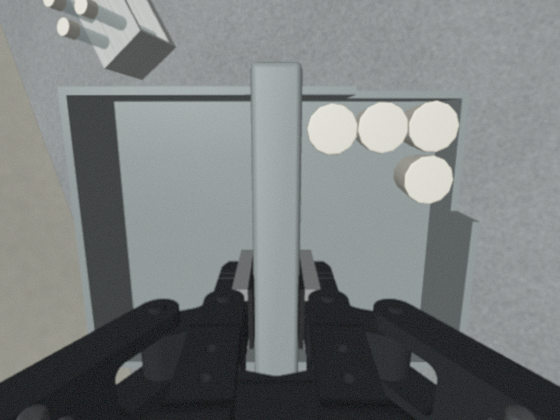

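```bash

python3 -m pendant '{"delta_pos":[[0,0,0],[0,0,0]],"rot":[[1,0,0],[0,0,0]],"gripper":[0.5,0.5]}'
python3 - <<'E'
from h import *
im=arm.capture('wrist'); cv2.imwrite('pics/w50.png',im[:,:,::-1])
E
```

```text
time: 31.58
ee_pos: [0.5008, 0.037, 0.2651]
tcp_rot: [0.181, 0.234, 0.945, -0.137]
contact_force: [-0.2, 0.7, -2.9]
finger_gap: 0.0151
```

View pics/w50.png

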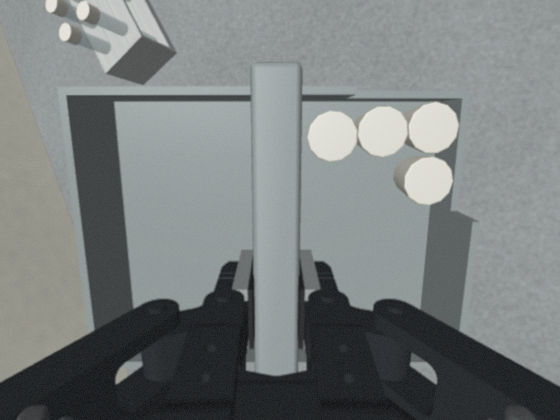

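```bash

python3 -m pendant '{"delta_pos":[[0,0,0],[0,0,0]],"rot":[[-3,0,0],[-7,3,0]],"gripper":[0.5,0.5]}'
python3 - <<'E'
from h import *
im=arm.capture('wrist'); cv2.imwrite('pics/w51.png',im[:,:,::-1])
E
```

```text
time: 31.88
ee_pos: [0.5001, 0.0374, 0.264]
tcp_rot: [0.175, 0.219, 0.959, -0.048]
contact_force: [1.3, -0.6, -4.1]
finger_gap: 0.0149
```

View pics/w51.png

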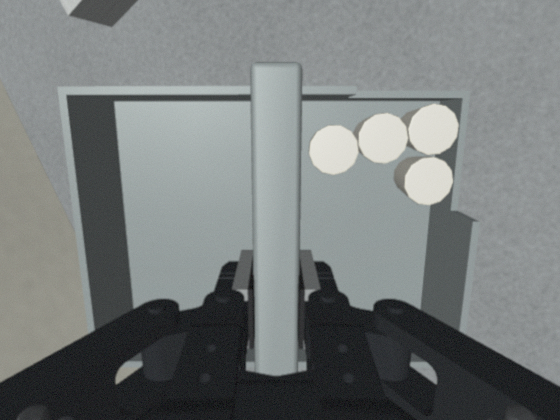

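Frozen part-way: (433,129), (383,138), (334,150), (428,181). I'll creep on.

```bash

python3 -m pendant '{"delta_pos":[[0,0,0]],"rot":[[5,-3,0]],"gripper":[0.5]}'
python3 - <<'E'
from h import *
im=arm.capture('wrist'); cv2.imwrite('pics/w52.png',im[:,:,::-1])
E
python3 -m pendant '{"delta_pos":[[0,0,0]],"rot":[[0,0,0]],"gripper":[0.5]}'
python3 - <<'E'
from h import *
T=pose(arm.get_state()); print('gx,gy',-T[2,0],T[2,1])
im=arm.capture('wrist'); cv2.imwrite('pics/w53.png',im[:,:,::-1])
E
```

```text
time: 32.05
ee_pos: [0.501, 0.0351, 0.2674]
tcp_rot: [0.193, 0.229, 0.949, -0.095]
contact_force: [0.2, 0.2, -4.7]
finger_gap: 0.0148
time: 32.22
ee_pos: [0.5004, 0.0372, 0.2647]
tcp_rot: [0.191, 0.226, 0.95, -0.096]
contact_force: [0.8, 0.8, -4.6]
finger_gap: 0.0151
gx,gy 0.4057815715879982 -0.09577763587395147
```

View pics/w53.png

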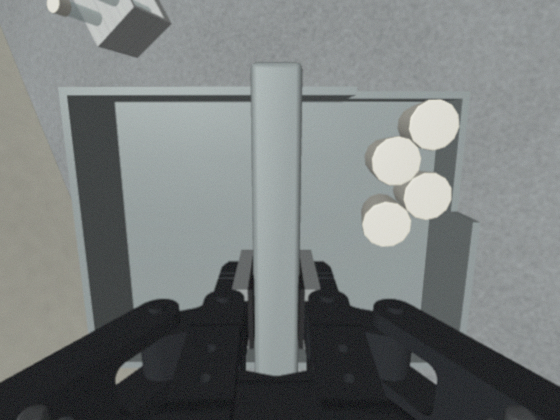

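Compact zigzag: (435,125), (395,160), (428,196), (386,222). Quickly to +y.

```bash

python3 -m pendant '{"delta_pos":[[0,0,0],[0,0,0]],"rot":[[-7,8,0],[-7,8,0]],"gripper":[0.5,0.5]}'
python3 - <<'E'
from h import *
T=pose(arm.get_state()); print('gx,gy',-T[2,0],T[2,1])
im=arm.capture('wrist'); cv2.imwrite('pics/w54.png',im[:,:,::-1])
E
```

```text
time: 32.52
ee_pos: [0.5005, 0.038, 0.2663]
tcp_rot: [0.083, 0.21, 0.972, 0.056]
contact_force: [-0.6, -1.7, -5.0]
finger_gap: 0.0156
gx,gy 0.13811228855775742 0.14408621985044184
```

View pics/w54.png

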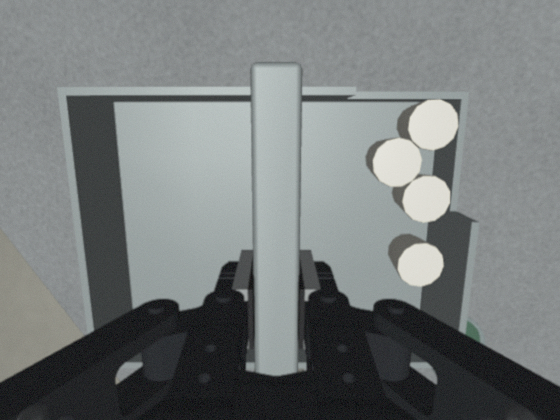

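It slipped round to the wall again. Repeated rocking is also creeping the grip slightly, so I'll stop packing and go to the final diagonal tilt.

```bash

python3 -m pendant '{"delta_pos":[[0,0,0],[0,0,0],[0,0,0],[0,0,0],[0,0,0]],"rot":[[-4,0,0],[-4,-3,0],[-3,-4,0],[0,-4,0],[0,0,0]],"gripper":[0.5,0.5,0.5,0.5,0.5]}'
python3 -m pendant '{"delta_pos":[[0,0,0],[0,0,0],[0,0,0]],"rot":[[0,0,0],[0,0,0],[0,0,0]],"gripper":[0.5,0.5,0.5]}'
python3 - <<'E'
from h import *
rel([.5,.037,.265])
T=pose(arm.get_state()); print('gx,gy',-T[2,0],T[2,1])
im=arm.capture('wrist'); cv2.imwrite('pics/w55.png',im[:,:,::-1])
E
```

```text
time: 33.2
ee_pos: [0.499, 0.0364, 0.2646]
tcp_rot: [0.195, 0.213, 0.949, 0.125]
contact_force: [0.1, -0.1, -3.4]
finger_gap: 0.0155
time: 33.58
ee_pos: [0.5011, 0.0367, 0.2653]
tcp_rot: [0.196, 0.214, 0.949, 0.126]
contact_force: [-0.4, 0.4, -4.4]
finger_gap: 0.0147
t 33.58 pos [0.5011 0.0367 0.2653] x-angle 151.32 tilt 26.88 j [ 0.4  -0.16 -0.36  0.03 -0.9  -0.86] gap 0.0147 F [-0.4  0.4 -4.4]
delta cm [ 0.11 -0.03 -0.01]
gx,gy 0.3175981456394883 0.3218847268843905
```

View pics/w55.png

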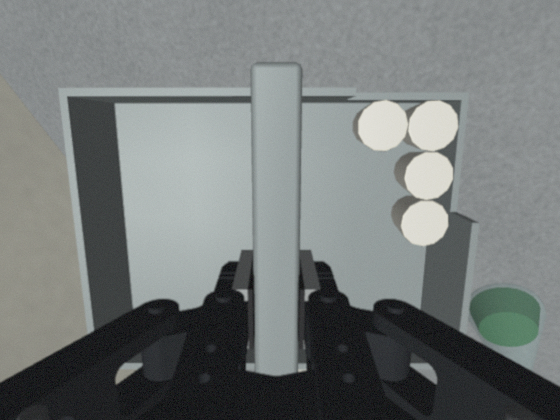

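All four are gathered in an L at the corner: (433,125), (383,125), (429,175), (425,222). I'll check the tote's true tilt in the grip with a PnP fit, plus the scene views.

```bash
python3 - <<'E'
from h import *
st=arm.get_state(); T=pose(st); i=arm.camera_info('wrist'); H=np.array(i['hand_eye'])
def fit(mod,pix):
    ok,rv,tv=cv2.solvePnP(mod,pix,np.array(i['camera_matrix']),np.array(i['distortion']),flags=cv2.SOLVEPNP_SQPNP)
    ok,rv,tv=cv2.solvePnP(mod,pix,np.array(i['camera_matrix']),np.array(i['distortion']),rv,tv,True)
    print('res',(cv2.projectPoints(mod,rv,tv,np.array(i['camera_matrix']),np.array(i['distortion']))[0][:,0]-pix).round(1).tolist())
    M=np.eye(4); M[:3,:3]=F@cv2.Rodrigues(rv)[0]; M[:3,3]=F@tv[:,0]; return H@M
mod=np.array([[-.11,.08,.06],[.11,.08,.034],[.11,.01,.06],[-.008,.08,.135],[.008,.08,.135],[.04,.08,.06]])
A=fit(mod,np.array([[61,90],[469,95],[477,218],[252,65],[302,65],[355,91.]]))
W=T@A; print('tote tilt',np.degrees(np.arccos(W[2,2])).round(1),'gx,gy',-W[2,0],-W[2,1],'tote origin',W[:3,3].round(3))
B=A[:3,:3]; print('rel euler vs ideal', R.from_matrix(B@np.diag([1,-1,-1])).as_rotvec(True).round(1), 'bar in tool', (A@[0,0,.125,1])[:3].round(4))
print('corner z',(W@[.106,.076,.004,1])[2], 'others', [(W@[sx*.11,sy*.08,0,1])[2].round(3) for sx in(-1,1) for sy in (-1,1)])
for n in ('scene','top'):
    im=arm.capture(n); cv2.imwrite(f'pics/{n}55.png',im[:,:,::-1])
E
```

```text
res [[0.9, 0.3], [-2.2, -2.0], [0.3, 3.5], [-0.7, 0.2], [0.9, -0.0], [0.4, -2.2]]
tote tilt 29.3 gx,gy 0.31898017268390816 0.37144612507400765 tote origin [0.551 0.06  0.171]
rel euler vs ideal [-3.3 -0.  -0.2] bar in tool [-0.0008  0.0005 -0.0164]
corner z 0.11282137160342981 others [np.float64(0.236), np.float64(0.177), np.float64(0.166), np.float64(0.107)]
```

View pics/scene55.png

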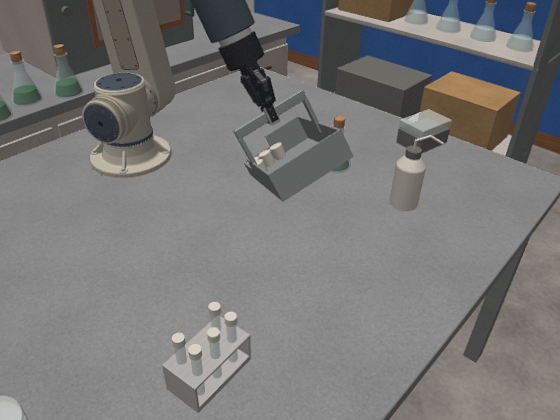

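View pics/top55.png

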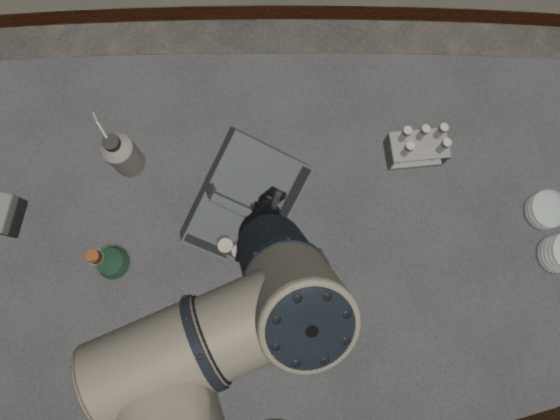

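True tilt is about 29° (a 3° creep in the grip) and the corner is lowest at z≈0.11, with the bystanders unmoved. There's still ample time, so I'll try a gentler low-slope peel, where everything moves slowly and can be frozen, before finalising.

```bash

python3 -m pendant '{"delta_pos":[[0,0,0],[0,0,0],[0,0,0],[0,0,0]],"rot":[[3,8,0],[3,8,0],[2,7,0],[0,2,0]],"gripper":[0.5,0.5,0.5,0.5]}'
python3 - <<'E'
from h import *
T=pose(arm.get_state()); print('gx,gy',-T[2,0],T[2,1])
im=arm.capture('wrist'); cv2.imwrite('pics/w56.png',im[:,:,::-1])
E
```

```text
time: 34.22
ee_pos: [0.5027, 0.0366, 0.2644]
tcp_rot: [-0.031, 0.197, 0.975, 0.103]
contact_force: [-0.2, 0.7, -4.7]
finger_gap: 0.0151
gx,gy -0.10009097439313505 0.1888208977743125
```

View pics/w56.png

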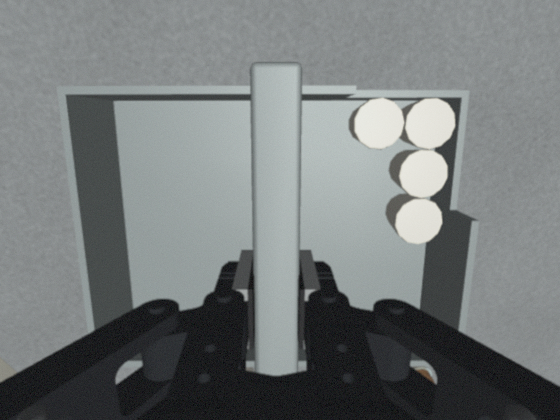

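```bash

python3 -m pendant '{"delta_pos":[[0,0,0],[0,0,0]],"rot":[[0,0,0],[0,0,0]],"gripper":[0.5,0.5]}'
python3 - <<'E'
from h import *
im=arm.capture('wrist'); cv2.imwrite('pics/w57.png',im[:,:,::-1])
E
```

```text
time: 34.52
ee_pos: [0.5005, 0.0368, 0.2658]
tcp_rot: [-0.029, 0.196, 0.975, 0.103]
contact_force: [-0.0, -0.8, -3.9]
finger_gap: 0.015
```

View pics/w57.png

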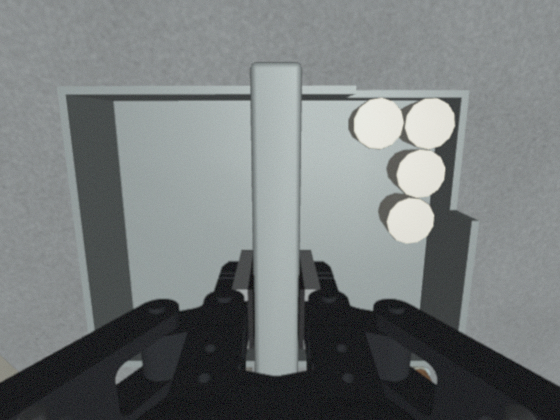

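The end is peeling slowly at (411,220) while the rest hold. Continue.

```bash

python3 -m pendant '{"delta_pos":[[0,0,0],[0,0,0]],"rot":[[0,0,0],[0,0,0]],"gripper":[0.5,0.5]}'
python3 - <<'E'
from h import *
im=arm.capture('wrist'); cv2.imwrite('pics/w58.png',im[:,:,::-1])
E
```

```text
time: 34.83
ee_pos: [0.5005, 0.0369, 0.2656]
tcp_rot: [-0.029, 0.196, 0.975, 0.103]
contact_force: [0.3, 0.8, -4.5]
finger_gap: 0.015
```

View pics/w58.png

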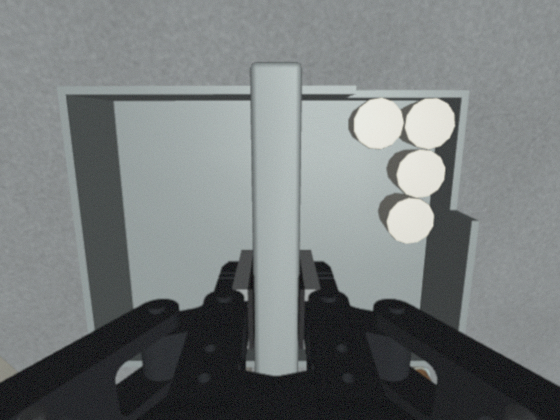

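Static. Add 2° of -x.

```bash

python3 -m pendant '{"delta_pos":[[0,0,0],[0,0,0]],"rot":[[0,2,0],[0,0,0]],"gripper":[0.5,0.5]}'
python3 - <<'E'
from h import *
im=arm.capture('wrist'); cv2.imwrite('pics/w59.png',im[:,:,::-1])
E
```

```text
time: 35.12
ee_pos: [0.501, 0.0367, 0.265]
tcp_rot: [-0.047, 0.195, 0.974, 0.107]
contact_force: [-0.4, -0.3, -4.5]
finger_gap: 0.0151
```

View pics/w59.png

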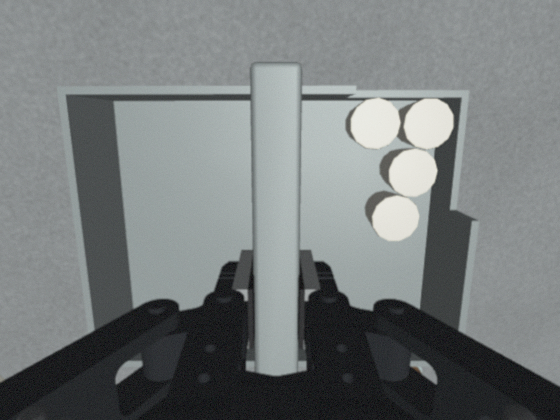

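```bash

python3 -m pendant '{"delta_pos":[[0,0,0]],"rot":[[0,-1,0]],"gripper":[0.5]}'
python3 - <<'E'
from h import *
im=arm.capture('wrist'); cv2.imwrite('pics/w60.png',im[:,:,::-1])
E
```

```text
time: 35.3
ee_pos: [0.5008, 0.0367, 0.2651]
tcp_rot: [-0.037, 0.196, 0.974, 0.105]
contact_force: [0.1, 0.3, -4.3]
finger_gap: 0.0152
```

View pics/w60.png

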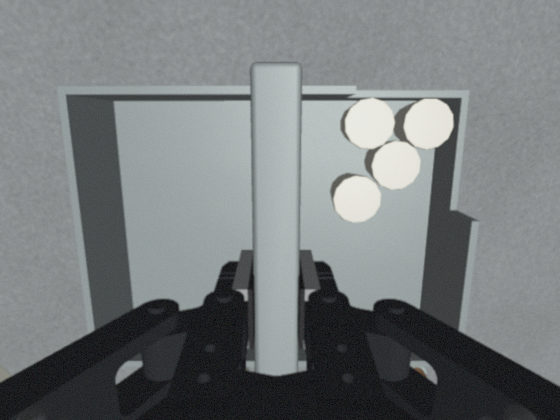

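Ideal moment: (429,123), (370,123), (396,164), (357,198). Now bring +x down with a little +y.

```bash

python3 -m pendant '{"delta_pos":[[0,0,0],[0,0,0]],"rot":[[5,-9,0],[1,-9,0]],"gripper":[0.5,0.5]}'
python3 - <<'E'
from h import *
T=pose(arm.get_state()); print('gx,gy',-T[2,0],T[2,1])
im=arm.capture('wrist'); cv2.imwrite('pics/w61.png',im[:,:,::-1])
E
```

```text
time: 35.6
ee_pos: [0.5014, 0.0372, 0.2658]
tcp_rot: [0.108, 0.204, 0.973, 0.022]
contact_force: [-0.7, -0.0, -4.5]
finger_gap: 0.0151
gx,gy 0.2008181163315737 0.08659979419901971
```

View pics/w61.png

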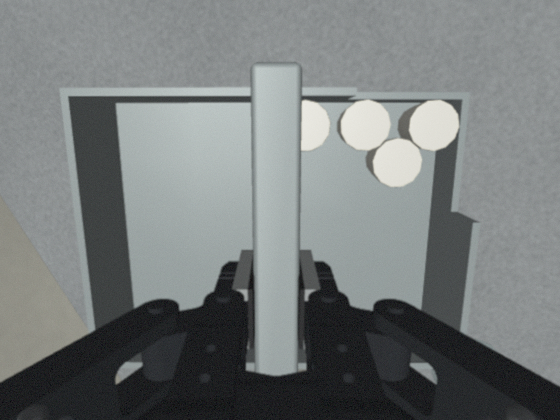

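It overshot again, though now slowly. I'll reform the L and use the same low-slope peel, recovering one step earlier.

```bash

python3 -m pendant '{"delta_pos":[[0,0,0],[0,0,0],[0,0,0],[0,0,0]],"rot":[[0,-7,0],[0,0,0],[0,0,0],[3,2,0]],"gripper":[0.5,0.5,0.5,0.5]}'
python3 -m pendant '{"delta_pos":[[0,0,0],[0,0,0],[0,0,0]],"rot":[[5,3,0],[3,2,0],[0,0,0]],"gripper":[0.5,0.5,0.5]}'
python3 - <<'E'
from h import *
T=pose(arm.get_state()); print('gx,gy',-T[2,0],T[2,1])
im=arm.capture('wrist'); cv2.imwrite('pics/w62.png',im[:,:,::-1])
E
```

```text
time: 36.15
ee_pos: [0.5013, 0.0367, 0.2668]
tcp_rot: [0.142, 0.211, 0.967, -0.011]
contact_force: [0.5, 0.4, -3.8]
finger_gap: 0.0151
time: 36.52
ee_pos: [0.5028, 0.0377, 0.2653]
tcp_rot: [0.084, 0.22, 0.969, -0.069]
contact_force: [0.3, -0.2, -3.1]
finger_gap: 0.0152
gx,gy 0.19407630945165924 -0.09761505347229785
```

View pics/w62.png

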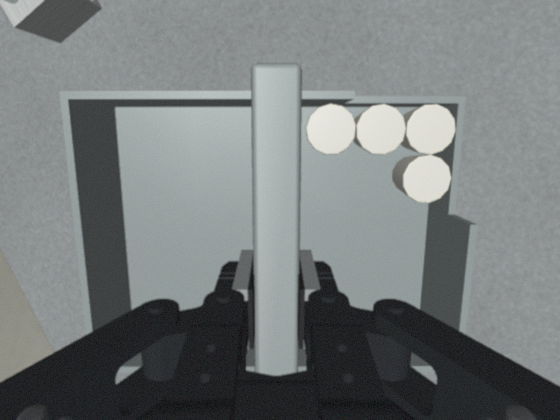

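```bash

python3 -m pendant '{"delta_pos":[[0,0,0],[0,0,0]],"rot":[[3,0,0],[0,0,0]],"gripper":[0.5,0.5]}'
python3 - <<'E'
from h import *
T=pose(arm.get_state()); print('gx,gy',-T[2,0],T[2,1])
im=arm.capture('wrist'); cv2.imwrite('pics/w63.png',im[:,:,::-1])
E
```

```text
time: 36.83
ee_pos: [0.501, 0.0371, 0.2653]
tcp_rot: [0.079, 0.222, 0.967, -0.095]
contact_force: [-0.0, 0.3, -2.8]
finger_gap: 0.015
gx,gy 0.19482607793441925 -0.14841350465345507
```

View pics/w63.png

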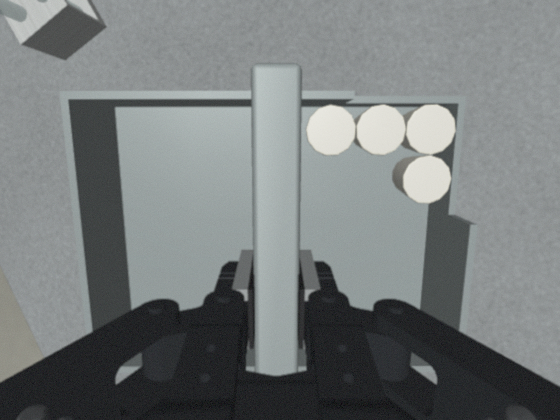

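```bash

python3 -m pendant '{"delta_pos":[[0,0,0],[0,0,0]],"rot":[[2,0,0],[0,0,0]],"gripper":[0.5,0.5]}'
python3 - <<'E'
from h import *
im=arm.capture('wrist'); cv2.imwrite('pics/w64.png',im[:,:,::-1])
E
```

```text
time: 37.12
ee_pos: [0.5007, 0.037, 0.2651]
tcp_rot: [0.075, 0.223, 0.965, -0.113]
contact_force: [-0.5, -1.0, -3.7]
finger_gap: 0.015
```

View pics/w64.png

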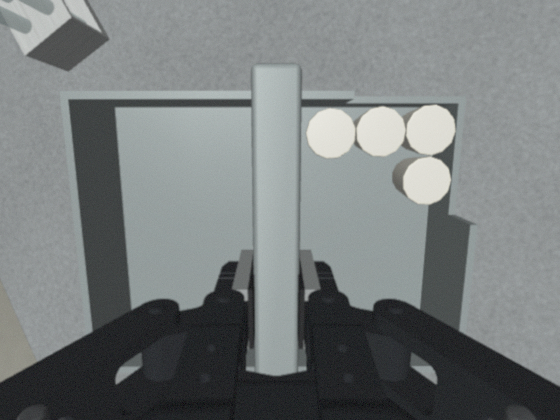

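Moving slowly: (331,133). One row at a time.

```bash

python3 -m pendant '{"delta_pos":[[0,0,0]],"rot":[[0.5,0,0]],"gripper":[0.5]}'
python3 - <<'E'
from h import *
im=arm.capture('wrist'); cv2.imwrite('pics/w65.png',im[:,:,::-1])
E
```

```text
time: 37.3
ee_pos: [0.5007, 0.0367, 0.2655]
tcp_rot: [0.074, 0.223, 0.965, -0.117]
contact_force: [0.4, 0.3, -4.0]
finger_gap: 0.0151
```

View pics/w65.png

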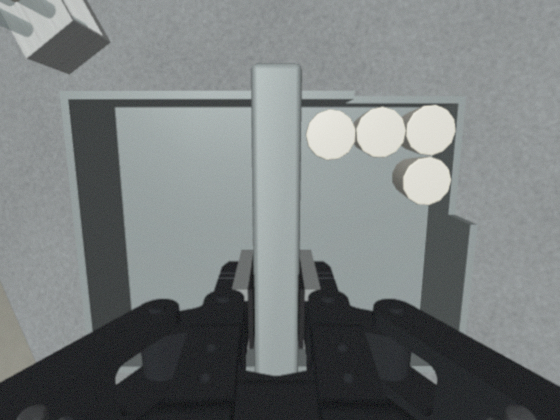

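```bash

python3 -m pendant '{"delta_pos":[[0,0,0],[0,0,0]],"rot":[[1,0,0],[0,0,0]],"gripper":[0.5,0.5]}'
python3 - <<'E'
from h import *
im=arm.capture('wrist'); cv2.imwrite('pics/w66.png',im[:,:,::-1])
E
```

```text
time: 37.6
ee_pos: [0.5007, 0.037, 0.265]
tcp_rot: [0.072, 0.224, 0.964, -0.125]
contact_force: [0.2, 0.2, -3.6]
finger_gap: 0.0149
```

View pics/w66.png

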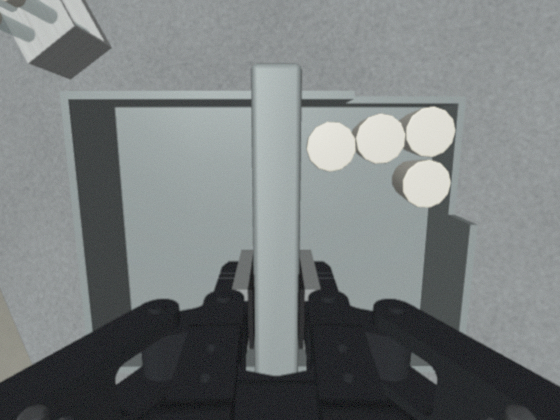

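Equivalent to the earlier good moment: (331,146), (381,138). Begin recovery.

```bash

python3 -m pendant '{"delta_pos":[[0,0,0]],"rot":[[-6,0,0]],"gripper":[0.5]}'
python3 - <<'E'
from h import *
T=pose(arm.get_state()); print('gx,gy',-T[2,0],T[2,1])
im=arm.capture('wrist'); cv2.imwrite('pics/w67.png',im[:,:,::-1])
E
```

```text
time: 37.78
ee_pos: [0.5009, 0.0377, 0.2638]
tcp_rot: [0.083, 0.219, 0.969, -0.075]
contact_force: [-0.4, 0.3, -4.2]
finger_gap: 0.0149
gx,gy 0.19312496627039918 -0.10831186369438234
```

View pics/w67.png

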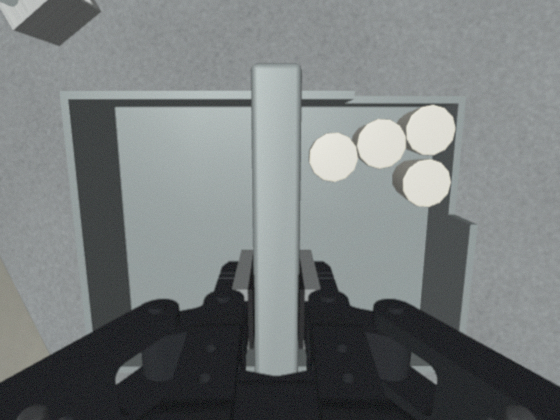

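```bash

python3 -m pendant '{"delta_pos":[[0,0,0]],"rot":[[0,0,0]],"gripper":[0.5]}'
python3 - <<'E'
from h import *
im=arm.capture('wrist'); cv2.imwrite('pics/w68.png',im[:,:,::-1])
E
```

```text
time: 37.95
ee_pos: [0.5004, 0.0361, 0.266]
tcp_rot: [0.084, 0.22, 0.969, -0.075]
contact_force: [-0.2, -0.6, -3.4]
finger_gap: 0.0151
```

View pics/w68.png

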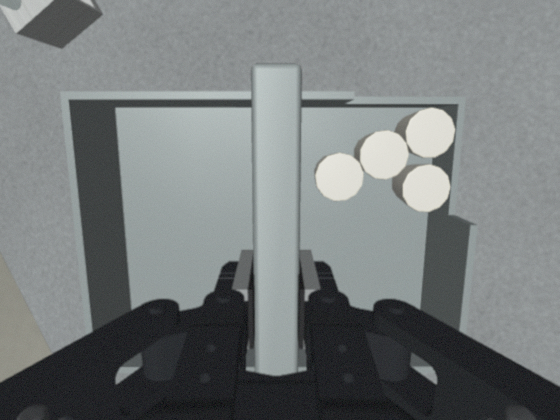

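(339,177) is swinging under (384,155). Bring +y down now.

```bash

python3 -m pendant '{"delta_pos":[[0,0,0],[0,0,0]],"rot":[[-8,0,0],[-9,1,0]],"gripper":[0.5,0.5]}'
python3 - <<'E'
from h import *
T=pose(arm.get_state()); print('gx,gy',-T[2,0],T[2,1])
im=arm.capture('wrist'); cv2.imwrite('pics/w69.png',im[:,:,::-1])
E
```

```text
time: 38.25
ee_pos: [0.5003, 0.0375, 0.2644]
tcp_rot: [0.106, 0.204, 0.971, 0.072]
contact_force: [-1.0, -1.0, -5.6]
finger_gap: 0.0155
gx,gy 0.17648164873219732 0.18318219655768966
```

View pics/w69.png

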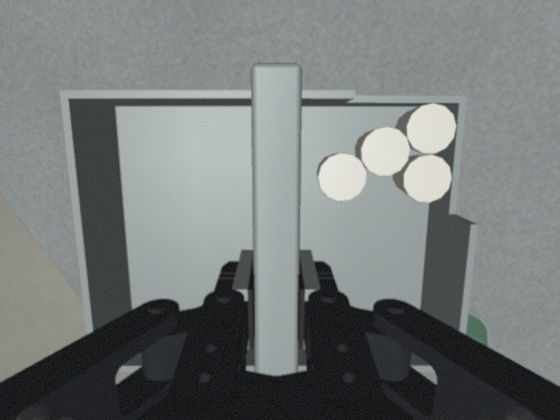

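Frozen: (432,128), (386,151), (427,178), (342,177). A nearly pure +x slope should ease the last one under the second.

```bash

python3 -m pendant '{"delta_pos":[[0,0,0],[0,0,0]],"rot":[[7,-4,0],[6,-5,0]],"gripper":[0.5,0.5]}'
python3 - <<'E'
from h import *
T=pose(arm.get_state()); print('gx,gy',-T[2,0],T[2,1])
im=arm.capture('wrist'); cv2.imwrite('pics/w70.png',im[:,:,::-1])
E
```

```text
time: 38.55
ee_pos: [0.5011, 0.0361, 0.2657]
tcp_rot: [0.16, 0.221, 0.96, -0.058]
contact_force: [1.1, -0.8, -5.0]
finger_gap: 0.015
gx,gy 0.3326362658767692 -0.04057344485315349
```

View pics/w70.png

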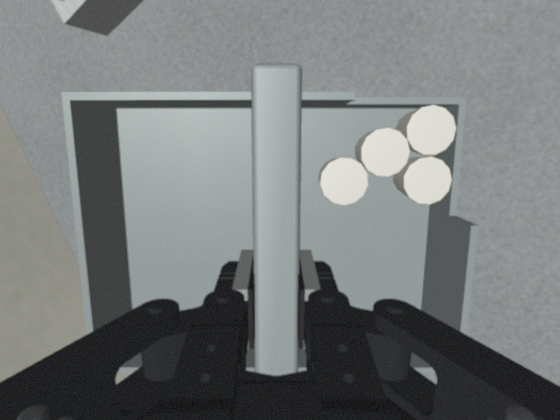

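Moving slowly (344,181). One row.

```bash

python3 -m pendant '{"delta_pos":[[0,0,0]],"rot":[[0,0,0]],"gripper":[0.5]}'
python3 - <<'E'
from h import *
im=arm.capture('wrist'); cv2.imwrite('pics/w71.png',im[:,:,::-1])
E
```

```text
time: 38.72
ee_pos: [0.5, 0.0377, 0.2641]
tcp_rot: [0.157, 0.218, 0.961, -0.056]
contact_force: [-0.3, -0.4, -4.1]
finger_gap: 0.0155
```

View pics/w71.png

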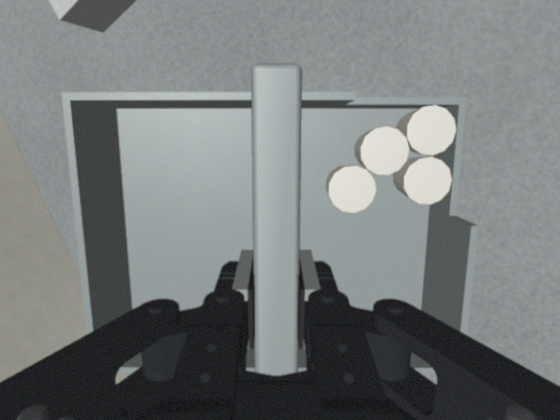

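Now it's well under: (352,189) vs (384,150). Raise +y while keeping +x.

```bash

python3 -m pendant '{"delta_pos":[[0,0,0],[0,0,0]],"rot":[[-7,0,0],[-5,0,0]],"gripper":[0.5,0.5]}'
python3 - <<'E'
from h import *
T=pose(arm.get_state()); print('gx,gy',-T[2,0],T[2,1])
im=arm.capture('wrist'); cv2.imwrite('pics/w72.png',im[:,:,::-1])
E
```

```text
time: 39.02
ee_pos: [0.5009, 0.0364, 0.2659]
tcp_rot: [0.181, 0.202, 0.961, 0.047]
contact_force: [-0.5, -0.1, -3.7]
finger_gap: 0.0153
gx,gy 0.32906955458530346 0.1641165841013658
```

View pics/w72.png

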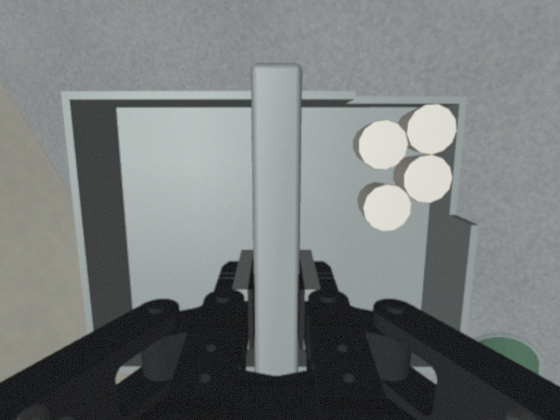

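Excellent: (432,128), (383,144), (427,178), (387,207). Continue to the diagonal tilt.

```bash

python3 -m pendant '{"delta_pos":[[0,0,0],[0,0,0]],"rot":[[-6,2,0],[-2,0,0]],"gripper":[0.5,0.5]}'
python3 - <<'E'
from h import *
T=pose(arm.get_state()); print('gx,gy',-T[2,0],T[2,1])
im=arm.capture('wrist'); cv2.imwrite('pics/w73.png',im[:,:,::-1])
E
```

```text
time: 39.33
ee_pos: [0.5011, 0.0356, 0.2662]
tcp_rot: [0.178, 0.19, 0.959, 0.117]
contact_force: [-0.3, -0.4, -4.0]
finger_gap: 0.015
gx,gy 0.29668977570938077 0.2914561260153029
```

View pics/w73.png

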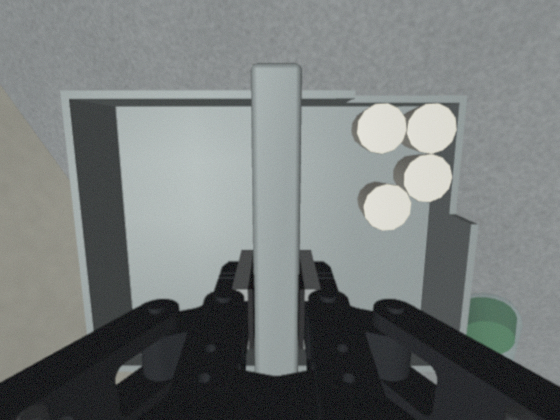

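Three are packed; the last (387,207) just needs a bit more +y to slide up.

```bash

python3 -m pendant '{"delta_pos":[[0,0,0],[0,0,0]],"rot":[[-2,4,0],[-1,0,0]],"gripper":[0.5,0.5]}'
python3 - <<'E'
from h import *
T=pose(arm.get_state()); print('gx,gy',-T[2,0],T[2,1])
im=arm.capture('wrist'); cv2.imwrite('pics/w74.png',im[:,:,::-1])
E
```

```text
time: 39.62
ee_pos: [0.5018, 0.0358, 0.2657]
tcp_rot: [0.149, 0.181, 0.961, 0.147]
contact_force: [0.3, 0.0, -3.8]
finger_gap: 0.0153
gx,gy 0.23298540734860046 0.33731824898502055
```

View pics/w74.png

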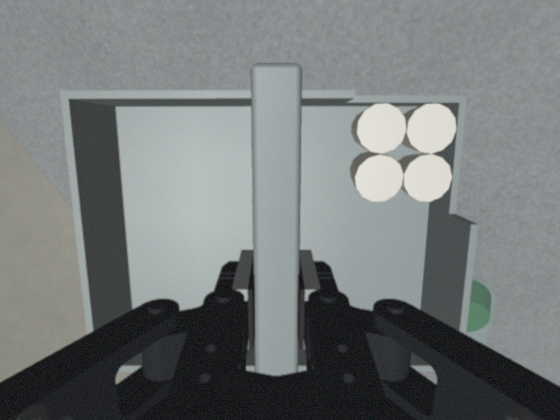

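A 2×2 pack: (381,128), (431,128), (379,178), (427,178). Now trim gently to a balanced tilt of about 27.5° (allowing for the grip creep) and verify.

```bash

python3 -m pendant '{"delta_pos":[[0,0,0],[0,0,0],[0,0,0],[0,0,0],[0,0,0]],"rot":[[0.8,-1.4,0],[1,-1.6,0],[1,-1.6,0],[0,0,0],[0,0,0]],"gripper":[0.5,0.5,0.5,0.5,0.5]}'
python3 -m pendant '{"delta_pos":[[0,0,0],[0,0,0],[0,0,0]],"rot":[[0,0,0],[0,0,0],[0,0,0]],"gripper":[0.5,0.5,0.5]}'
python3 - <<'E'
from h import *
rel([.5,.037,.265])
T=pose(arm.get_state()); print('gx,gy',-T[2,0],T[2,1])
im=arm.capture('wrist'); cv2.imwrite('pics/w75.png',im[:,:,::-1])
cv2.imwrite('pics/w75c.png',cv2.resize(im[50:270,40:490,::-1],None,fx=1.75,fy=1.75,interpolation=cv2.INTER_CUBIC))
E
```

```text
time: 40.3
ee_pos: [0.5005, 0.0369, 0.2653]
tcp_rot: [0.183, 0.189, 0.958, 0.117]
contact_force: [0.7, 0.6, -4.7]
finger_gap: 0.0152
time: 40.67
ee_pos: [0.5008, 0.0367, 0.2653]
tcp_rot: [0.183, 0.19, 0.958, 0.117]
contact_force: [-0.4, -0.2, -4.4]
finger_gap: 0.0154
t 40.67 pos [0.5008 0.0367 0.2653] x-angle 154.78 tilt 25.06 j [ 0.39 -0.14 -0.32  0.01 -0.95 -0.79] gap 0.0154 F [-0.4 -0.2 -4.4]
delta cm [ 0.09 -0.    0.  ]
gx,gy 0.3057718226664349 0.2931649191435341
```

View pics/w75c.png

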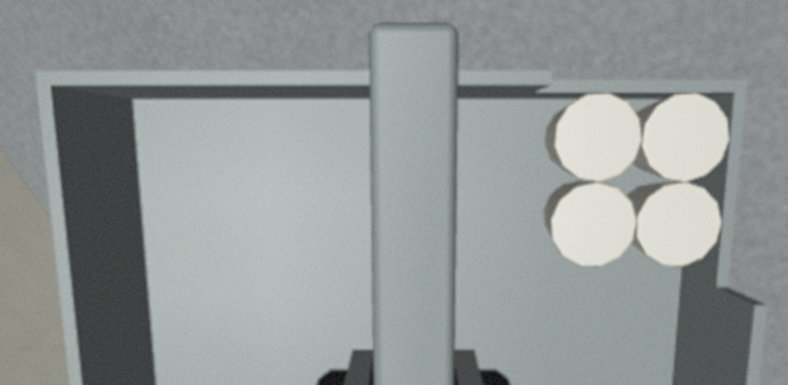

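```bash
python3 - <<'E'
from h import *
st=arm.get_state(); T=pose(st); i=arm.camera_info('wrist'); H=np.array(i['hand_eye']);K=np.array(i['camera_matrix']);D=np.array(i['distortion'])
mod=np.array([[-.11,.08,.06],[.11,.08,.034],[.04,.08,.06],[.11,.01,.06],[-.008,.08,.135],[.008,.08,.135],[-.106,.076,.004]])
def fit(pix):
    pix=np.array(pix,float)
    ok,rv,tv=cv2.solvePnP(mod,pix,K,D,flags=cv2.SOLVEPNP_SQPNP)
    ok,rv,tv=cv2.solvePnP(mod,pix,K,D,rv,tv,True)
    print('rms',np.abs(cv2.projectPoints(mod,rv,tv,K,D)[0][:,0]-pix).max())
    M=np.eye(4); M[:3,:3]=F@cv2.Rodrigues(rv)[0]; M[:3,3]=F@tv[:,0]; A=H@M
    print(R.from_matrix(A[:3,:3]@np.diag([1,-1,-1])).as_rotvec(True).round(1)); return A
A0=fit([[53,80],[475,82],[360,80],[479,214],[251,63],[303,63],[111,91]])
A=fit([[61,91],[466,96],[355,91],[477,223],[252.5,66],[301,66],[116.6,106]])
for a in (A, A@np.linalg.inv(A0)@np.block([[np.diag([1,-1,-1.]),np.array([[0],[0],[.106]])],[0,0,0,1]])):
    W=T@a; print('tilt',np.degrees(np.arccos(W[2,2])).round(1),'gx,gy',-W[2,:2].round(3),'corner z',(W@[.106,.076,.004,1])[2].round(3))
E
```

```text
rms 1.5180446765658644
[ 0.3  0.  -0.1]
rms 1.5950439418265319
[-3.7 -0.1 -0. ]
tilt 27.8 gx,gy [0.307 0.351] corner z 0.115
tilt 28.0 gx,gy [0.307 0.356] corner z 0.116
```

Tilt is 27.8–28° with the corner lowest. Last check: bystanders and stillness.

```bash
python3 - <<'E'
from h import *
im=arm.capture('scene')[:,:,::-1]; cv2.imwrite('pics/s80.png',im); a=cv2.imread('pics/scene0.png').astype(int)
b=im.astype(int)
for n,(x0,y0,x1,y1) in dict(flask_cork=(330,113,352,140),bottle=(385,130,450,215),rack=(160,295,255,405)).items(): print(n,np.abs(a-b)[y0:y1,x0:x1].mean().round(2))
w=arm.capture('wrist')[:,:,::-1]; print('wrist change',np.abs(w.astype(int)-cv2.imread('pics/w75.png').astype(int)).mean().round(2))
s=arm.get_state(); print(s['joint_vel'].round(3),s['contact_force'].round(1))
E
```

```text
flask_cork 13.5
bottle 1.67
rack 1.72
wrist change 2.69
[ 0.001  0.001 -0.001  0.002  0.001  0.001] [ 0.1 -0.1 -3.8]
```

View pics/s80.png

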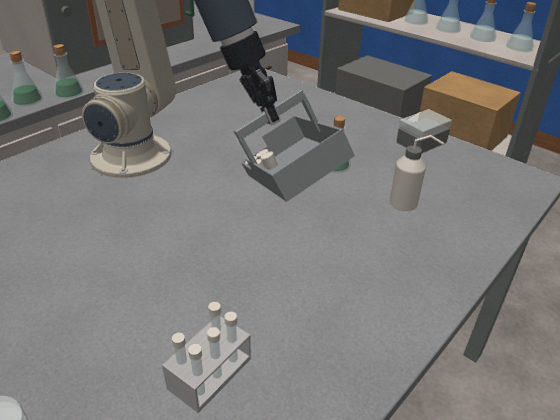

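```bash
python3 -c "
from rig import arm
print(arm.sign_off(), arm.get_state()['time'])"
```

```text
the job is handed in; nothing more can be done
the job is handed in; nothing more can be done
```

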